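Hang the answer paddles on the desk hook, largest first

ROBOT

A 6-joint arm with a two-finger parallel gripper is mounted at the origin on the work surface. World frame = base frame: x ahead of the robot, y to its left, z up, the work surface at z = 0. Lengths are in m, angles in rad, forces in N, time in s.
With the tool pointing down it reaches from about 0.35 to 0.975 m from the base axis. Payload 4.9 kg.
Tool frame: the origin (TCP) lies midway between the tips of the shut fingers; the grasp point (between the pads) lies manip.grip_depth behind it (manip.grip_depth is the distance from the TCP to the grasp point, in m); z points along the fingers, x is the direction in which the jaws open and shut, and the axes are right-handed (so a half turn about z gives the same grasp; the last joint's range is limited). The gripper opens to 85 mm and grips with 20 to 120 N. Pads are 22 mm wide; open, the fingers measure 114 mm over their backs; the gripper's body (76 mm by 85 mm) begins 54 mm behind the grasp point. The pads swing forward as they close: fully open they stand 13 mm farther back than shut.
Start: joints at [-1.283, 0.053, 1.613, -0, 1.476, -0.119], TCP at [0.247, -0.574, 0.231] pointing down, gripper open.
Joint ranges: [-3.01, 3.01], [-1.01, 2.22], [0.06, 2.58], [-1.02, 4.17], [0.09, 2.62], [-3.14, 3.14]. Speed limits (rad/s): [2.57, 2.57, 3.14, 3.14, 3.14, 3.14].

INTERFACE

Orientations are given as a unit quaternion [w, x, y, z].
In Python, from plant import state, grab_frame, ticket, manip gives the robot as it stands.
- The arm moves only by the tool carry_out, never from a script. Its argument "moves" is a list that holds one entry, the list of rows, each a list of 7 numbers: the turn, a rotation vector about the tool's x, y, z each as a share of 5 degrees, from -1 to 1, then the shift along the tool's x, y, z each as a share of 0.04 m, from -1 to 1, then the gripper command: -1 is shut, 1 is fully open, values between are in proportion. A call has 1 to 8 rows; each row shifts and turns the commanded pose from where the row before left it, along the tool's axes as they then stand; what a row does not reach is not made up. A row lasts 1/12 s, in which the tool goes at most 41.7 mm and 7.16 degrees, less where a joint would pass 70% of its speed; a pose out of reach is approached as far as the arm can. A call with a number of a shift or a turn outside -1 to 1 is refused whole. A call with a gripper value outside its range is refused whole. The fingers move at their own pace and stop on an object; the grip force is fixed at half the most. Time passes only in rows, so rows that do not move let the fingers close. It gives the time, the measured TCP pose, the force and the opening at its end, in the units of the state.
- state(): the state, without advancing time (a new reading comes with each control period).
- grab_frame(name): name is "scene" or "top" or "wrist"; returns a dict with "frame" (400x640x3 uint8, red, green, blue), "z_map" (400x640 float32, m along the optical axis (not along the pixel's ray), 0 where there is no reading), "K" (3x3 intrinsics, pixels), "k1" (the pictures are not rectified: a ray, as slopes to the right and down, at radius r is drawn at 1 + k1 r^2 times it, then the intrinsics apply), "world_from_camera" (4x4, takes a point from camera to world coordinates); the wrist camera has in their place "hand_eye" (4x4, takes a point from camera to tool coordinates, whose origin is the TCP and whose axes are the tool frame's). Camera axes: x right, y down, z forward; pixel columns grow to the right and rows downward; lengths in m; the calibration is good to about 2 mm. A picture is of the moment at which its call begins: read the wrist's pose just before it.
- ticket.job_done(): hands the job in, once; it reports no verdict.
The state is a dict: "time": time; "joint_pos": joint angles; "joint_vel": joint speeds; "joint_efforts": joint torques, N m; "tool_pos": TCP position; "tool_rot": TCP orientation; "contact_force": force on the tool from outside, world axes, zero at the start; "ft_torque": the same for the moment, N m; "gripper_width": opening from 0.0 (shut) to 1.0 (fully open).
Only numpy, scipy, OpenCV 4.12 (cv2) and the standard library are available. Lean on these libraries where they do the work, as an engineer would, in place of code of your own. Each camera call takes 0.05 s, during which the arm holds its last target.

TASK

Hang the three answer paddles from the rack on the stand's one hook by the eyes in their handles, one at a time and letting go of each: the large blue one first, then the medium, then the small. Push the sliding stop fully home with the large paddle, and slide each next one snug against the one behind it. Find the hook by feel and be gentle with the stand (press on it with less than about 25 N), and leave everything else on the desk where it is.

Things in the scene. Friction and masses are not known exactly. Their poses are not given: they have to be found in the camera images.
- large: The large blue paddle with white face, square board 140 x 140, lower edge 195 below the origin. Flat, 8 thick (its x), upright, 80 to 220 g; handle on top 36 wide (y). Origin: centre of the hanging eye, a hole along x through the handle, 18 wide (y), 24 high (z). Handle top 24 above the origin; the board begins 55 below it. Stands in any one of the rack's slots; front and back alike.
- medium: The medium yellow paddle with white face, square board 118 x 118, lower edge 173 below the origin. Flat, 8 thick (its x), upright, 80 to 220 g; handle on top 36 wide (y). Origin: centre of the hanging eye, a hole along x through the handle, 18 wide (y), 24 high (z). Handle top 24 above the origin; the board begins 55 below it. Stands in any one of the rack's slots; front and back alike.
- small: The small pink paddle with white face, square board 96 x 96, lower edge 151 below the origin. Flat, 8 thick (its x), upright, 80 to 220 g; handle on top 36 wide (y). Origin: centre of the hanging eye, a hole along x through the handle, 18 wide (y), 24 high (z). Handle top 24 above the origin; the board begins 55 below it. Stands in any one of the rack's slots; front and back alike.
- stand: Fixed hook stand: dark base 12 thick, 120 wide, reaching 100 before and 50 behind the post; post 14 x 16, top 252 above the table. Origin on the table under the post's axis, z up; its hook points to -x. With the stop home, the eye centres of three snug paddles lie at x = -26, -34, -42; a hanging paddle's eye centre is 8 below the rod's axis.
- hook_mark (a point): Point on the base plate's top straight below the hook, 70 before the post's axis (axes as the stand). The hook: level steel rod, 8 in diameter, from a black sleeve (22 wide, 16 tall, front at stand x = -12) to x = -96, then turned up to a tip ending at x = -106, 12 above the rod's axis. Rod axis is 236 to 252 above the table: set anew each time, NOT measured; find it by touch or sight.
- stop (a joint): Black disc, 28 in diameter, 10 thick, sliding on the hook's rod behind the paddles; too big for the eyes. 0 = home against the sleeve (fills stand x = -12 to -22), growing toward the tip, in m, at most 0.030. Starts off home, drags with about 3 N, stays where left, meets a firm end at 0; its rubber face gives 0.5 mm per N, 6 mm at most, and springs back.
- rack: Fixed grey desk rack 200 (x) x 150 (y): base 8 thick, three slots at x = -64, 0, +64, each 10 wide between two upright walls 3 thick, 130 long, reaching 63 above the table. The slots run along its y, so a paddle's x is about the rack's x. Origin under its centre.
- tumbler: Bystander: pink tumbler with black lid and foot, 74 across, 109 tall; origin under its centre.
- pencil_case: Bystander: black pencil case 200 x 70 x 45, long along its x; origin under its centre.
- chalk_box: Bystander: white and blue box 60 x 90 x 55; origin under its centre.
- board_eraser: Bystander: blue board eraser 50 x 110 x 34, long along its y; origin under its centre.
- calculator: Bystander: grey calculator 140 x 75 x 14, long along its x; origin under its centre.
- pen_cup: Bystander: white cup with three pens in it, 76 across, 150 tall; origin under its centre.
Mind the look-alikes: they are no part of the job. There is more than one size of the medium; the one meant has the size given above.

How it is judged:
By the outcome, as a careful person would: the job done as asked, in the order asked, and still so for the second after the job is handed in, with the robot touching nothing.
It also fails if it takes over 72 s, if anything falls off the work surface, if the arm or the gripper's body presses on something with over 40 N, if the wrist force passes 120 N, or if a joint passes its speed limit or range.

## Working session

There is one attempt and no reset: what is moved stays moved. The work goes in short steps, Python scripts to look and compute and a tool call to move; the robot and the scene stay as the last step left them, time stands still between calls to the robot, and variables do not carry over. Pictures are saved under pics/ and viewed, and the job is handed in when it is done.

Besides the shell and the picture viewer there is one more tool, called after "Call:" as name(argument=value, ...), one argument or row to a line, values as JSON. carry_out: Moves the arm, as the interface text tells. Shift numbers are shares of 0.04 m and turn numbers shares of 5 degrees, none past 1 either way. Its arguments: {"type":"object","properties":{"moves":{"type":"array"}},"required":["moves"]}

```bash
ls; mkdir -p pics
cat > h.py <<'E'
import numpy as np, cv2
from plant import state, grab_frame, ticket, manip
def save(name,img): cv2.imwrite('pics/'+name, cv2.cvtColor(img,cv2.COLOR_RGB2BGR))
E
python3 - <<'E'
from h import *
print(state()); print(manip.grip_depth, [a for a in dir(manip) if a[0]!='_'])
import pickle
for n in ['scene','top','wrist']:
    f=grab_frame(n); pickle.dump(f,open(n+'0.pkl','wb')); save(n+'0.png',f['frame']); print(n,f['K'].tolist(),f['k1'],np.round(f.get('world_from_camera',f.get('hand_eye')),4).tolist())
E
```

```text
pics
{'time': 0.0, 'joint_pos': array([-1.28302193e+00,  5.33290529e-02,  1.61431039e+00,  1.19997391e-05,
        1.47597561e+00, -1.18996103e-01]), 'joint_vel': array([-0.00128556,  0.00045478, -0.000202  , -0.00105063,  0.00167252,
       -0.00211785]), 'joint_efforts': array([ 1.71694533e-03, -3.93677688e+01, -3.70179713e+01, -2.54153622e-05,
        7.07662912e-03,  1.46338536e-06]), 'tool_pos': array([ 0.24710609, -0.57339826,  0.23007046]), 'tool_rot': array([-6.56776783e-04,  8.35357087e-01, -5.49706753e-01, -7.68898379e-04]), 'contact_force': array([-0.39967188,  0.18628377,  0.18152167]), 'ft_torque': array([0.01601832, 0.06336714, 0.05966273]), 'gripper_width': 1.0035372562466824}
0.0187 ['IKError', 'grip_depth']
scene [[500.25694677206576, 0.0, 318.5513903385477], [0.0, 500.25694677206576, 196.30559715687673], [0.0, 0.0, 1.0]] -0.09941648192753269 [[0.5469, 0.7128, -0.4391, 1.1672], [0.8371, -0.4573, 0.3002, -0.44], [0.0132, -0.5318, -0.8468, 1.3335], [0.0, 0.0, 0.0, 1.0]]
top [[427.2273531328104, 0.0, 317.06132398203454], [0.0, 427.2273531328104, 197.51406306345308], [0.0, 0.0, 1.0]] -0.07432172011707348 [[-0.0134, -0.9979, 0.0628, 0.5015], [-0.9999, 0.013, -0.0067, -0.0171], [0.0059, -0.0629, -0.998, 1.238], [0.0, 0.0, 0.0, 1.0]]
wrist [[344.29581339251746, 0.0, 314.6744340612423], [0.0, 344.29581339251746, 196.53631564893382], [0.0, 0.0, 1.0]] -0.056851642337916154 [[1.0, -0.0007, 0.0003, 0.0001], [0.0006, 0.9517, 0.3071, -0.0782], [-0.0005, -0.3071, 0.9517, -0.1421], [0.0, 0.0, 0.0, 1.0]]
```

View pics/scene0.png

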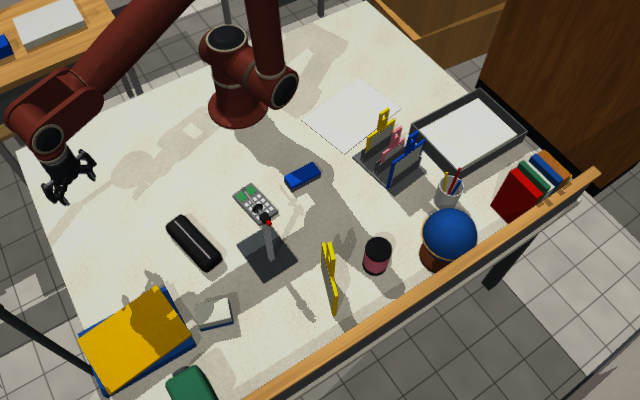

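View pics/top0.png

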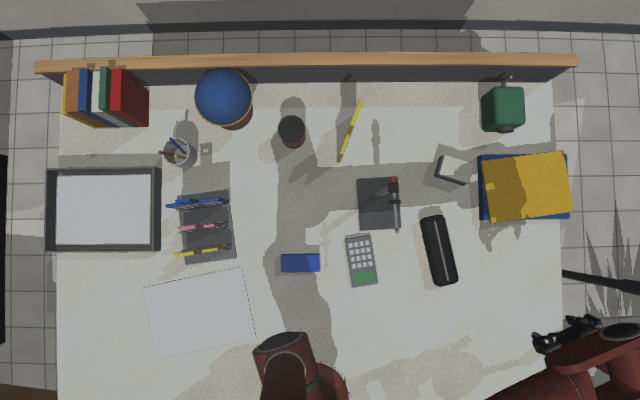

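View pics/wrist0.png

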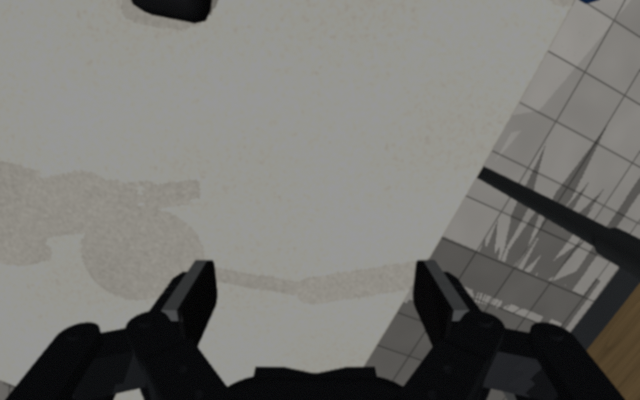

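Run:
```python
from h import *
import pickle
t=pickle.load(open('top0.pkl','rb'))['frame']; s=pickle.load(open('scene0.pkl','rb'))['frame']
def crop(im,x0,y0,x1,y1,k): return cv2.resize(im[y0:y1,x0:x1],None,fx=k,fy=k,interpolation=cv2.INTER_CUBIC)
a=crop(s,340,90,440,220,5)[:600]; save('c1.png',a)
a=crop(s,230,190,310,290,6); save('c2.png',a)
a=crop(t,345,165,415,240,8); save('c3.png',a)
a=crop(t,160,180,250,270,6); save('c4.png',a)
```

```text
(no output)
```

View pics/c1.png

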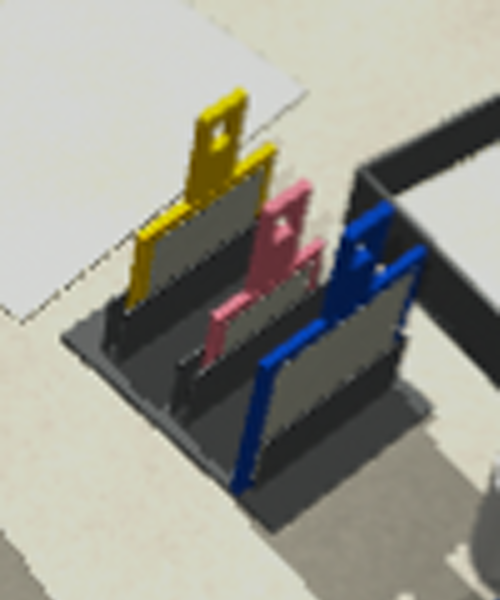

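View pics/c2.png

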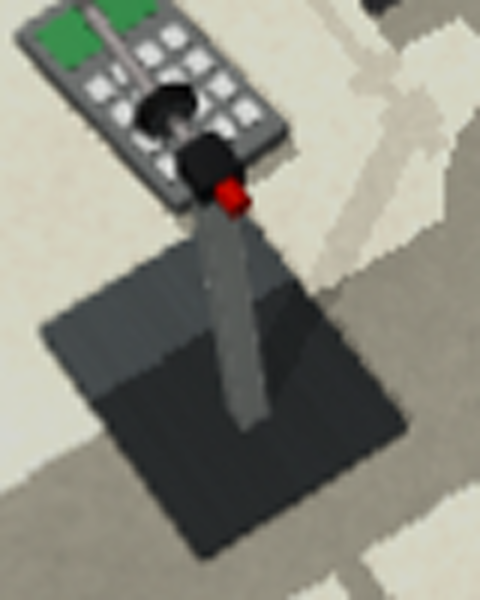

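View pics/c3.png

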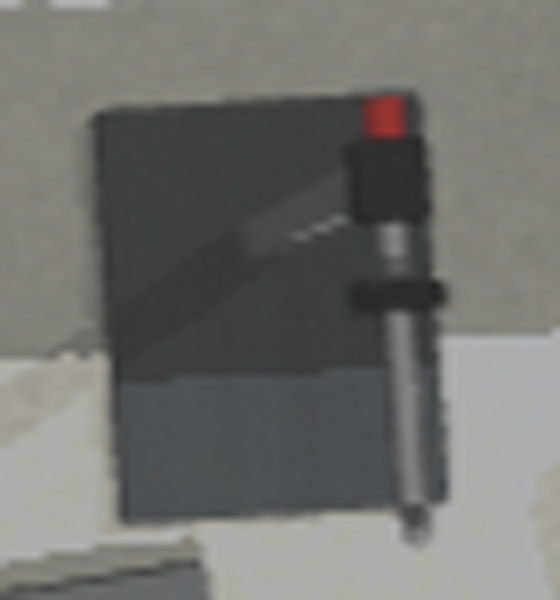

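View pics/c4.png

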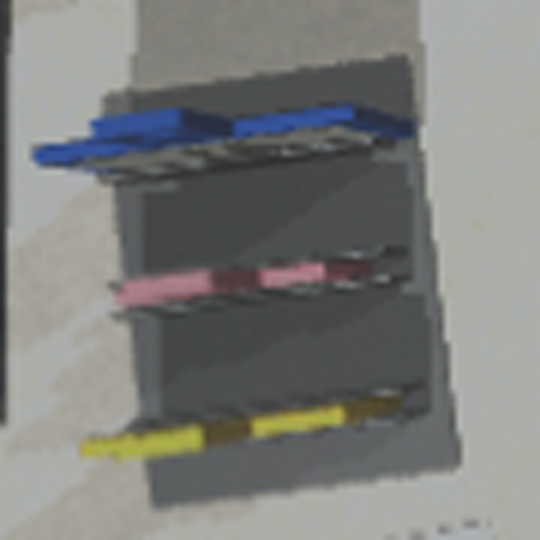

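```bash
cat >> h.py <<'E'
import pickle
def cloud(f,T=None):
    K=f['K'];k1=f['k1'];z=f['z_map']
    h,w=z.shape
    u,v=np.meshgrid(np.arange(w),np.arange(h))
    D=np.array([k1,0,0,0,0.])
    p=cv2.undistortPoints(np.stack([u,v],-1).reshape(-1,1,2).astype(np.float64),K,D).reshape(h,w,2)
    P=np.dstack([p*z[...,None],z])
    T=f['world_from_camera'] if T is None else T
    W=P@T[:3,:3].T+T[:3,3]; W[z==0]=np.nan
    return W
def ray(f,uv,T=None):
    T=f['world_from_camera'] if T is None else T
    p=cv2.undistortPoints(np.array(uv,float).reshape(-1,1,2),f['K'],np.array([f['k1'],0,0,0,0.])).reshape(-1,2)
    d=np.c_[p,np.ones(len(p))]@T[:3,:3].T
    return T[:3,3],d
def onplane(f,uv,zz,T=None):
    o,d=ray(f,uv,T); return o+d*((zz-o[2])/d[:,2])[:,None]
def proj(f,P,T=None):
    T=f['world_from_camera'] if T is None else T
    Q=(np.asarray(P)-T[:3,3])@T[:3,:3]; p=Q[:,:2]/Q[:,2:]
    r=(p**2).sum(1,keepdims=True); p=p*(1+f['k1']*r)
    return p@np.diag([f['K'][0,0],f['K'][1,1]])+f['K'][:2,2]
E
python3 - <<'E'
from h import *
np.set_printoptions(precision=4,suppress=True,linewidth=150)
t=pickle.load(open('top0.pkl','rb')); s=pickle.load(open('scene0.pkl','rb'))
Ct=cloud(t); Cs=cloud(s)
for (u,v) in [(330,300),(280,200),(450,310),(150,140)]: print('table',Ct[v,u])
for (u,v) in [(230,220),(300,300),(180,170)]: print('tableS',Cs[v,u])
# rod in top
for v in range(176,236,2):
    row=Ct[v,388:402]; i=np.nanargmax(row[:,2]); print(v,388+i,row[i],t['frame'][v,388+i])
b=np.array([[95,112],[415,95],[447,500],[122,522]])/8+[345,165]
print('base corners',onplane(t,b-0.06,0.012))
E
```

```text
table [ 0.2841 -0.0586  0.0011]
table [0.5734 0.082  0.0029]
table [ 0.2472 -0.4073 -0.0034]
table [0.7559 0.4658 0.0027]
tableS [ 0.3986 -0.2414 -0.0043]
tableS [ 0.7334 -0.1976 -0.0024]
tableS [ 0.1424 -0.2923 -0.005 ]
176 395 [ 0.6384 -0.2523  0.0095] [93 93 90]
178 391 [ 0.6061 -0.1952  0.2586] [119  49  45]
180 393 [ 0.6017 -0.2002  0.2559] [149  53  49]
182 395 [ 0.5966 -0.204   0.26  ] [54 43 43]
184 391 [ 0.5921 -0.1946  0.2599] [47 48 47]
186 391 [ 0.5875 -0.1945  0.2599] [48 48 49]
188 396 [ 0.5828 -0.2062  0.2585] [46 48 49]
190 398 [ 0.578  -0.2105  0.2599] [56 56 55]
192 389 [ 0.5738 -0.1898  0.258 ] [45 46 44]
194 394 [ 0.5691 -0.2016  0.2566] [127 125 127]
196 394 [ 0.5646 -0.2019  0.2543] [129 127 128]
198 394 [ 0.5599 -0.2015  0.2558] [94 93 94]
200 395 [ 0.5548 -0.2022  0.2635] [44 44 44]
202 394 [ 0.5501 -0.1994  0.2659] [46 46 45]
204 393 [ 0.5461 -0.199   0.2548] [87 87 87]
206 393 [ 0.5414 -0.1988  0.2553] [86 85 86]
208 395 [ 0.5367 -0.2031  0.2565] [127 125 127]
210 394 [ 0.5322 -0.2013  0.2535] [108 106 107]
212 393 [ 0.5277 -0.199   0.2523] [77 78 79]
214 395 [ 0.5229 -0.2032  0.2545] [127 126 127]
216 396 [ 0.5183 -0.2058  0.2525] [126 124 125]
218 395 [ 0.5137 -0.203   0.2541] [123 122 123]
220 396 [ 0.5091 -0.2052  0.2542] [126 124 125]
222 394 [ 0.5045 -0.2009  0.2518] [88 89 90]
224 396 [ 0.4998 -0.2051  0.2538] [127 125 127]
226 397 [ 0.4952 -0.2075  0.253 ] [114 113 114]
228 397 [ 0.4906 -0.2066  0.2569] [80 79 80]
230 397 [ 0.4861 -0.2055  0.2622] [91 90 91]
232 397 [ 0.4815 -0.2055  0.2612] [134 132 133]
234 392 [ 0.4707 -0.2408  0.0025] [172 174 171]
base corners [[ 0.6309 -0.1408  0.012 ]
 [ 0.6357 -0.257   0.012 ]
 [ 0.4893 -0.265   0.012 ]
 [ 0.4832 -0.1477  0.012 ]]
```

Run:
```python
from h import *
np.set_printoptions(precision=4,suppress=True,linewidth=150)
t=pickle.load(open('top0.pkl','rb')); s=pickle.load(open('scene0.pkl','rb'))
Ct=cloud(t); Cs=cloud(s)
def hsvmask(f,lo,hi):
    return cv2.inRange(cv2.cvtColor(f['frame'],cv2.COLOR_RGB2HSV),np.array(lo),np.array(hi))>0
cols={'blue':([105,120,50],[125,255,255]),'yellow':([22,120,50],[34,255,255]),'pink':([165,60,60],[179,170,255])}
for n,(lo,hi) in cols.items():
  for cn,f,C in (('top',t,Ct),('scene',s,Cs)):
    m=hsvmask(f,lo,hi).astype(np.uint8)
    k,l,st,ce=cv2.connectedComponentsWithStats(m)
    for i in range(1,k):
        if st[i,4]>12:
            P=C[l==i]; P=P[~np.isnan(P[:,0])]
            if len(P)==0: continue
            print(n,cn,st[i].tolist(),'z',np.percentile(P[:,2],[2,50,98]),'xy',np.median(P[:,:2],0), 'yext',np.percentile(P[:,1],[2,98]),'xext',np.percentile(P[:,0],[2,98]))
# rack base
b=np.array([[107,92],[407,57],[460,467],[152,505]])/6+[160,180]
R=onplane(t,b,0.008); print(R, R.mean(0))
bs=np.array([[40,328],[205,560],[408,428]])/6+[230,190]
print('stand base scene',onplane(s,bs,0.012))
```

```text
blue top [78, 69, 10, 42, 342] z [0.1958 0.2002 0.2044] xy [0.8508 0.5675] yext [0.5572 0.5781] xext [0.798  0.9027]
blue top [195, 70, 52, 53, 2057] z [0.1549 0.1885 0.2053] xy [0.8251 0.215 ] yext [0.1611 0.2776] xext [0.7744 0.8874]
blue top [170, 138, 13, 14, 20] z [0.0432 0.1198 0.1513] xy [0.7233 0.3547] yext [0.3524 0.3578] xext [0.7152 0.7296]
blue top [481, 155, 36, 5, 104] z [0.0289 0.0343 0.0386] xy [ 0.6907 -0.5318] yext [-0.5973 -0.4995] xext [0.6825 0.6943]
blue top [481, 179, 8, 41, 136] z [0.0255 0.033  0.0378] xy [ 0.5496 -0.5013] yext [-0.5114 -0.4979] xext [0.5115 0.6173]
blue top [166, 198, 29, 9, 124] z [0.1446 0.1908 0.2293] xy [0.5593 0.305 ] yext [0.2812 0.3613] xext [0.5532 0.5682]
blue top [198, 198, 26, 5, 62] z [0.0927 0.1475 0.1523] xy [0.5677 0.2528] yext [0.2298 0.279 ] xext [0.5625 0.5724]
blue top [529, 213, 40, 6, 116] z [0.0289 0.0341 0.0387] xy [ 0.5141 -0.7108] yext [-0.7531 -0.641 ] xext [0.5092 0.5227]
blue top [281, 254, 38, 18, 614] z [0.0288 0.0335 0.0381] xy [0.3963 0.025 ] yext [-0.0253  0.0754] xext [0.3737 0.4171]
blue scene [0, 34, 13, 2
[... 2433 characters left out ...]
scene [77, 285, 115, 110, 6310] z [0.0404 0.0463 0.0517] xy [ 0.6064 -0.6339] yext [-0.7508 -0.5103] xext [0.5125 0.6935]
pink top [180, 224, 39, 7, 115] z [0.0631 0.1396 0.1857] xy [0.5005 0.2817] yext [0.2503 0.334 ] xext [0.4917 0.506 ]
pink scene [380, 126, 25, 37, 256] z [0.0321 0.1168 0.1839] xy [0.5007 0.2888] yext [0.2481 0.3405] xext [0.4451 0.5077]
pink scene [363, 253, 26, 21, 278] z [0.0237 0.0612 0.0986] xy [0.7832 0.0142] yext [0.0042 0.0493] xext [0.7438 0.7965]
[[0.5905 0.3788 0.008 ]
 [0.6055 0.2325 0.008 ]
 [0.4086 0.2075 0.008 ]
 [0.3917 0.3562 0.008 ]] [0.4991 0.2938 0.008 ]
stand base scene [[ 0.4925 -0.2663  0.012 ]
 [ 0.6417 -0.2589  0.012 ]
 [ 0.6355 -0.1427  0.012 ]]
```

Run:
```python
from h import *
np.set_printoptions(precision=4,suppress=True,linewidth=150)
t=pickle.load(open('top0.pkl','rb')); s=pickle.load(open('scene0.pkl','rb'))
def hm(f,lo,hi): return cv2.inRange(cv2.cvtColor(f['frame'],cv2.COLOR_RGB2HSV),np.array(lo),np.array(hi))>0
cols={'blue':([105,100,40],[125,255,255],.203,.5625),'yellow':([22,100,40],[34,255,255],.181,.4355),'pink':([160,50,50],[179,190,255],.159,.499)}
yaw=np.radians(6.8);ry=np.array([-np.sin(yaw),np.cos(yaw)]);rx=np.array([np.cos(yaw),np.sin(yaw)])
for n,(lo,hi,ze,xc) in cols.items():
  for cn,f in (('top',t),('scene',s)):
    C=cloud(f); m=hm(f,lo,hi)&(C[...,1]>.2)&(C[...,1]<.4)&(abs(C[...,0]-xc)<.03)
    for a,b in ((ze-.05,ze-.02),(ze-.02,ze+.01),(ze+.01,ze+.04),(ze-.075,ze-.05)):
        P=C[m&(C[...,2]>a)&(C[...,2]<=b)]
        if len(P)<3: continue
        q=(P[:,:2]-[.499,.294]); print(n,cn,(round(a-ze,3),round(b-ze,3)),len(P),'rack x med',np.median(q@rx),'min/max',np.percentile(q@rx,[5,95]),'rack y ext',np.percentile(q@ry,[3,50,97]), 'zmax',P[:,2].max())
```

```text
blue top (-0.05, -0.02) 17 rack x med 0.06024104280381056 min/max [0.0599 0.0608] rack y ext [-0.0207 -0.0044  0.0128] zmax 0.18109721301646187
blue top (-0.02, 0.01) 15 rack x med 0.0604158163800775 min/max [0.0598 0.0619] rack y ext [-0.0142  0.0005  0.0102] zmax 0.2059210455292888
blue top (0.01, 0.04) 60 rack x med 0.06330508693932016 min/max [0.06   0.0678] rack y ext [-0.0206 -0.0056  0.0123] zmax 0.23027602831667826
blue top (-0.075, -0.05) 112 rack x med 0.06340804784298841 min/max [0.0605 0.0673] rack y ext [-0.0721 -0.0295  0.0596] zmax 0.15297481772151755
blue scene (-0.05, -0.02) 56 rack x med 0.06706554493501699 min/max [0.0612 0.0687] rack y ext [-0.0242 -0.012   0.0117] zmax 0.18261464363455726
blue scene (-0.02, 0.01) 58 rack x med 0.0659543154598144 min/max [0.06   0.0682] rack y ext [-0.024  -0.0058  0.0112] zmax 0.21151574946453922
blue scene (0.01, 0.04) 49 rack x med 0.06526876297916737 min/max [0.06   0.0685] rack y ext [-0.0251 -0.0087  0.0093] zmax 0.2318211643672472
blue scene (-0.075, -0.05) 130 rack x med 0.0656402992022472 min/max [0.0601 0.0684] rack y ex
[... 1734 characters left out ...]
4001958582811741 min/max [-0.0035  0.003 ] rack y ext [-0.0437 -0.0273  0.049 ] zmax 0.10806060336748602
pink scene (-0.05, -0.02) 51 rack x med 0.002316701846175432 min/max [-0.0033  0.0047] rack y ext [-0.0174 -0.0046  0.0194] zmax 0.13603163933460105
pink scene (-0.02, 0.01) 53 rack x med 0.0018061927273776476 min/max [-0.0036  0.0045] rack y ext [-0.0181 -0.0057  0.015 ] zmax 0.16698545390937292
pink scene (0.01, 0.04) 42 rack x med 0.0009510985737488472 min/max [-0.0041  0.0048] rack y ext [-0.0161  0.001   0.0191] zmax 0.18776357592927417
pink scene (-0.075, -0.05) 75 rack x med 0.001282888345129451 min/max [-0.0044  0.0044] rack y ext [-0.0457 -0.0165  0.0433] zmax 0.10844397254472282
```

Run:
```python
from h import *
np.set_printoptions(precision=4,suppress=True,linewidth=150)
t=pickle.load(open('top0.pkl','rb')); s=pickle.load(open('scene0.pkl','rb'))
Ct=cloud(t); Cs=cloud(s)
print('base top',np.nanmedian(Ct[184:226,362:385,2]), 'scene',np.nanmedian(Cs[235:260,240:262].reshape(-1,3),0))
# rod pixels top: weighted centroid per row of bright
P=[];Z=[]
for v in list(range(204,226)):
    g=t['frame'][v,386:404].astype(float).mean(1); z=Ct[v,386:404,2]
    on=z>.2; 
    if on.sum()>=2:
        P.append([386+np.nonzero(on)[0].mean(),v]); Z.append(np.nanmedian(z[on]))
P=np.array(P); print('rod z med',np.median(Z),np.std(Z), 'widths'); 
l=np.polyfit(P[:,1],P[:,0],1); print(l)
q=onplane(t,np.c_[np.polyval(l,[204,225]),[204,225]],.248); print(q, np.degrees(np.arctan2(*(q[0]-q[1])[[1,0]])))
# scene: rod points by z
m=(Cs[...,2]>.215)&(abs(Cs[...,0]-.52)<.07)&(abs(Cs[...,1]+.205)<.05)
ys,xs=np.nonzero(m); print(xs.min(),xs.max(),ys.min(),ys.max(),len(xs))
S=[];ZS=[]
for v in range(ys.min(),ys.max()+1):
    xx=xs[ys==v]; 
    if len(xx): print(v,xx.min(),xx.max(), np.round(np.median(Cs[v,xx],0),4), end=' | ')
```

```text
base top 0.01179816059031058 scene [ 0.52   -0.2353  0.0104]
rod z med 0.25200352514668867 0.0011593181519586038 widths
[  0.0748 378.7019]
[[ 0.5464 -0.2025  0.248 ]
 [ 0.4975 -0.2051  0.248 ]] 2.946151449147493
241 269 187 226 219
187 242 243 [ 0.4814 -0.208   0.2596] | 188 241 244 [ 0.4843 -0.2096  0.2588] | 189 242 244 [ 0.4865 -0.2101  0.2559] | 190 242 245 [ 0.4884 -0.2094  0.2559] | 191 243 245 [ 0.4903 -0.2093  0.2533] | 192 243 246 [ 0.4922 -0.2096  0.2499] | 193 244 247 [ 0.4985 -0.2092  0.2548] | 194 245 248 [ 0.5001 -0.2076  0.2515] | 195 246 248 [ 0.5055 -0.2088  0.2539] | 196 246 249 [ 0.5083 -0.209   0.2526] | 197 247 250 [ 0.5117 -0.2081  0.2519] | 198 248 251 [ 0.5163 -0.2076  0.2523] | 199 249 252 [ 0.5188 -0.2064  0.2509] | 200 249 252 [ 0.5238 -0.2087  0.2545] | 201 250 253 [ 0.5262 -0.2074  0.2518] | 202 251 254 [ 0.5304 -0.2068  0.2522] | 203 252 255 [ 0.5351 -0.2063  0.2542] | 204 252 260 [ 0.5432 -0.2033  0.2552] | 205 253 261 [ 0.5494 -0.2035  0.2589] | 206 254 262 [ 0.5532 -0.2028  0.2612] | 207 253 262 [ 0.5543 -0.2052  0.26  ] | 208 252 262 [ 0.5541 -0.2079  0.256 ] | 209 252 261 [ 0.5565 -0.2098  0.2544] | 210 252 261 [ 0.5579 -0.2104  0.2536] | 211 253 265 [ 0.5595 -0.2088  0.2508] | 212 253 266 [ 0.5659 -0.208   0.2496] | 213 255 266 [ 0.5727 -0.203   0.2545] | 214 260 267 [ 0.5781 -0.2019  0.2566] | 215 259 268 [ 0.582  -0.2037  0.2577] | 216 259 269 [ 0.5839 -0.2037  0.257 ] | 217 259 267 [ 0.5839 -0.2077  0.2564] | 218 259 265 [ 0.5851 -0.2115  0.2555] | 219 260 264 [ 0.5886 -0.2116  0.2538] | 220 260 261 [ 0.5846 -0.2148  0.2481] | 221 261 261 [ 0.5847 -0.214   0.2424] | 223 262 262 [ 0.5833 -0.2117  0.2276] | 224 262 263 [ 0.5858 -0.2118  0.2264] | 225 262 263 [ 0.5858 -0.2122  0.2217] | 226 263 263 [ 0.5866 -0.2117  0.217 ] |
```

```bash
cat >> h.py <<'E'
from scipy.spatial.transform import Rotation as Ro
np.set_printoptions(precision=4,suppress=True,linewidth=150)
def tool():
    s=state(); w,x,y,z=s['tool_rot']; return s['tool_pos'],Ro.from_quat([x,y,z,w]),s
def plan(xyz,yaw):
    "yaw: deg of tool x axis in the world, tool z down. prints turn (shares of 5deg, tool axes) then shift in final tool axes (shares of 4cm)"
    p,R,s=tool(); a=np.radians(yaw); X=np.array([np.cos(a),np.sin(a),0]);Z=np.array([0,0,-1.]);Y=np.cross(Z,X)
    T=Ro.from_matrix(np.c_[X,Y,Z]); rv=(R.inv()*T).as_rotvec()
    print('t',round(s['time'],2),'pos',p,'F',s['contact_force'],'w',round(s['gripper_width'],3),'yawX',np.degrees(np.arctan2(*R.as_matrix()[[1,0],0])))
    print('turn',np.degrees(rv)/5,'shift',(np.array(xyz)-p)@T.as_matrix()/.04)
E
python3 -c "
from h import *
plan([.5558,.2947,.32],-83.2)"
```

```text
t 0.15 pos [ 0.2472 -0.5735  0.2303] F [-0.2774 -0.3284  0.0473] w 1.001 yawX -66.69111352850872
turn [0.0004 0.0187 3.3018] shift [-20.6393 -10.2318  -2.2417]
```

Call:
carry_out(
  moves=[
    [[0,0,0.825,0,0,-0.56,1],[0,0,0.825,0,0,-0.56,1],[0,0,0.825,0,0,-0.56,1],[0,0,0.825,0,0,-0.56,1],[0,0,0,-0.9,-0.45,0,1],[0,0,0,-0.9,-0.45,0,1],[0,0,0,-0.9,-0.45,0,1],[0,0,0,-0.9,-0.45,0,1]],
  ],
)

```text
time: 0.82
tool_pos: [0.3018, -0.4208, 0.3204]
tool_rot: [-0.0, 0.748, -0.664, -0.0]
contact_force: [0.5, 0.2, 0.5]
gripper_width: 1.001
```

Call:
carry_out(
  moves=[
    [[0,0,0,-0.9,-0.45,0,1],[0,0,0,-0.9,-0.45,0,1],[0,0,0,-0.9,-0.45,0,1],[0,0,0,-0.9,-0.45,0,1],[0,0,0,-0.9,-0.45,0,1],[0,0,0,-0.9,-0.45,0,1],[0,0,0,-0.9,-0.45,0,1],[0,0,0,-0.9,-0.45,0,1]],
  ],
)

```text
time: 1.48
tool_pos: [0.4106, -0.1175, 0.3208]
tool_rot: [-0.0, 0.748, -0.664, 0.0]
contact_force: [0.7, -0.1, 0.6]
gripper_width: 0.998
```

Call:
carry_out(
  moves=[
    [[0,0,0,-0.9,-0.45,0,1],[0,0,0,-0.9,-0.45,0,1],[0,0,0,-0.9,-0.45,0,1],[0,0,0,-0.9,-0.45,0,1],[0,0,0,-0.9,-0.45,0,1],[0,0,0,-0.9,-0.45,0,1],[0,0,0,-0.9,-0.45,0,1],[0,0,0,0,0,0,1]],
  ],
)

```text
time: 2.15
tool_pos: [0.5062, 0.1512, 0.3197]
tool_rot: [-0.0, 0.75, -0.661, -0.001]
contact_force: [-0.4, 0.1, 0.6]
gripper_width: 0.996
```

```bash
python3 -c "
from h import *
plan([.5558,.2947,.32],-83.2)
f=grab_frame('wrist'); pickle.dump(f,open('w1.pkl','wb')); save('w1.png',f['frame'])"
```

```text
t 2.15 pos [0.5062 0.1512 0.3197] F [-0.3872  0.1089  0.6296] w 0.996 yawX -82.8062946937755
turn [0.0157 0.0288 0.0788] shift [-3.4163 -1.655  -0.0079]
```

View pics/w1.png

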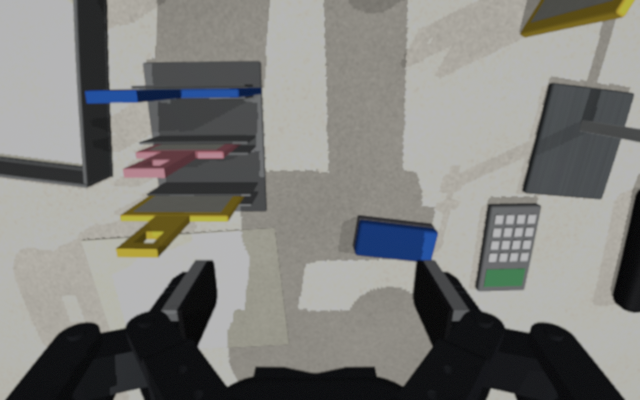

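Call:
carry_out(
  moves=[
    [[0,0,0.08,-0.855,-0.39,0,1],[0,0,0,-0.855,-0.39,0,1],[0,0,0,-0.855,-0.39,0,1],[0,0,0,-0.855,-0.39,0,1],[0,0,0,0,0,0,1]],
  ],
)

```text
time: 2.62
tool_pos: [0.5528, 0.2923, 0.3192]
tool_rot: [0.0, 0.747, -0.665, -0.001]
contact_force: [-0.7, -0.7, -1.4]
gripper_width: 1.002
```

```bash
python3 -c "
from h import *
plan([.5568,.2947,.184],-83.2)
p,R,s=tool()
f=grab_frame('wrist'); pickle.dump(f,open('w2.pkl','wb')); save('w2.png',f['frame'])
T=np.eye(4);T[:3,:3]=R.as_matrix();T[:3,3]=p;T=T@f['hand_eye']
C=cloud(f,T)
hsv=cv2.cvtColor(f['frame'],cv2.COLOR_RGB2HSV)
m=cv2.inRange(hsv,np.array([105,100,40]),np.array([125,255,255]))>0
yaw=np.radians(6.8);ry=np.array([-np.sin(yaw),np.cos(yaw)]);rx=np.array([np.cos(yaw),np.sin(yaw)])
for n,lo,hi,ze in (('b',[105,100,40],[125,255,255],.203),('y',[22,100,40],[34,255,255],.181),('p',[160,50,50],[179,190,255],.159)):
  m=cv2.inRange(hsv,np.array(lo),np.array(hi))>0
  P=C[m&(C[...,2]>ze+.012)&(C[...,2]<ze+.04)&(C[...,1]>.2)]
  if len(P)>5:
    q=P[:,:2]-[.499,.294]; print(n,len(P),'zmax',np.percentile(P[:,2],98),'rx',np.percentile(q@rx,[5,50,95]),'ry',np.percentile(q@ry,[3,97]))
"
```

```text
t 2.62 pos [0.5528 0.2923 0.3192] F [-0.7473 -0.6627 -1.3594] w 1.002 yawX -83.4044914515122
turn [ 0.0213  0.0159 -0.0409] shift [-0.047  -0.1064  3.3789]
b 749 zmax 0.2277857132093543 rx [0.059  0.0639 0.0665] ry [-0.0219  0.0121]
y 550 zmax 0.20539013793451083 rx [-0.0685 -0.0622 -0.0609] ry [-0.008   0.0238]
p 525 zmax 0.18364137143805348 rx [-0.0049  0.0009  0.0027] ry [-0.0136  0.0195]
```

View pics/w2.png

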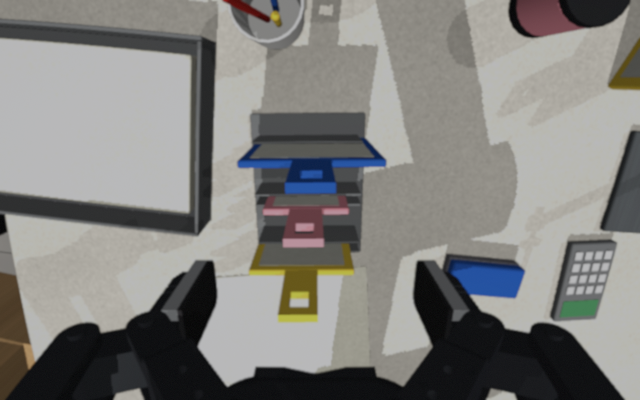

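Call:
carry_out(
  moves=[
    [[0,0,0,-0.05,-0.1,0.85,1],[0,0,0,0,0,0.85,1],[0,0,0,0,0,0.85,1],[0,0,0,0,0,0.83,1],[0,0,0,0,0,0,1],[0,0,0,0,0,0,-1],[0,0,0,0,0,0,-1],[0,0,0,0,0,0,-1]],
  ],
)

```text
time: 3.33
tool_pos: [0.5579, 0.2912, 0.1897]
tool_rot: [-0.003, 0.745, -0.667, 0.001]
contact_force: [0.1, 0.4, -0.4]
gripper_width: 0.607
```

Call:
carry_out(
  moves=[
    [[0,0,0,0,0,0,-1],[0,0,0,0,0,0,-1],[0,0,0,0,0,0,-1],[0,0,0,0,0,0,-1],[0,0,0,0,0,0,-1]],
  ],
)

```text
time: 3.75
tool_pos: [0.5575, 0.2919, 0.189]
tool_rot: [-0.002, 0.746, -0.666, 0.001]
contact_force: [0.2, 2.0, 6.1]
gripper_width: 0.414
```

```bash
python3 -c "
from h import *
plan([.5568,.2947,.184],-83.2)
f=grab_frame('wrist'); save('w3.png',f['frame'])"
```

```text
t 3.75 pos [0.5575 0.2919 0.189 ] F [0.1827 2.0273 6.139 ] w 0.414 yawX -83.56740803463506
turn [-0.0579  0.013  -0.0735] shift [-0.0709  0.0096  0.124 ]
```

View pics/w3.png

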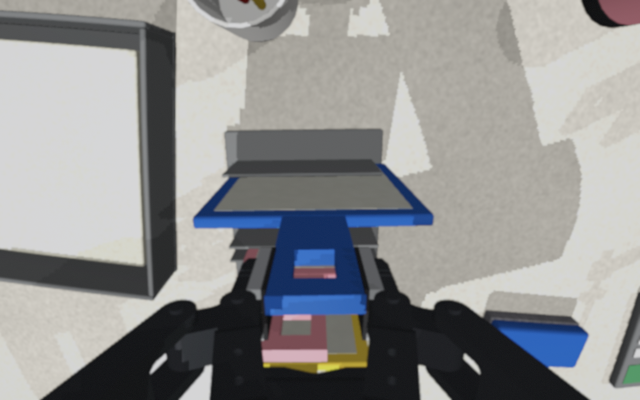

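Call:
carry_out(
  moves=[
    [[0,0,0,0,0,-0.5,-1],[0,0,0,0,0,-1,-1],[0,0,0,0,0,-1,-1],[0,0,0.7,0,0,-0.5,-1],[0,0,0,0.4,0.9,0,-1],[0,0,0,0.4,0.9,0,-1],[0,0,0,0.4,0.9,0,-1],[0,0,0,0.4,0.9,0,-1]],
  ],
)

```text
time: 4.47
tool_pos: [0.4156, 0.2197, 0.3059]
tool_rot: [-0.002, 0.725, -0.689, 0.001]
contact_force: [4.5, 0.4, -1.3]
gripper_width: 0.41
```

```bash
python3 -c "
from h import *
plan([.44,-.209,.309],-87)
f=grab_frame('wrist'); save('w4.png',f['frame'])"
```

```text
t 4.47 pos [0.4156 0.2197 0.3059] F [ 4.5009  0.3648 -1.2875] w 0.41 yawX -87.10588898237056
turn [-0.0544  0.0106 -0.0212] shift [10.7343 -0.0495 -0.0775]
```

View pics/w4.png

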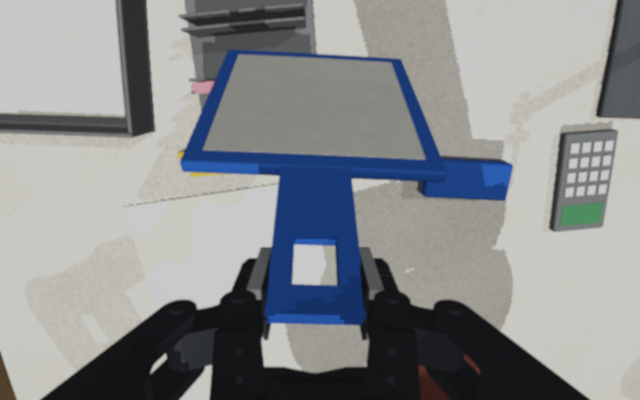

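Call:
carry_out(
  moves=[
    [[-0.05,0,0,0.6,0,0,-1],[0,0,0,0.97,0,0,-1],[0,0,0,0.97,0,0,-1],[0,0,0,0.97,0,0,-1],[0,0,0,0.97,0,0,-1],[0,0,0,0.97,0,0,-1],[0,0,0,0.97,0,0,-1],[0,0,0,0.97,0,0,-1]],
  ],
)

```text
time: 5.18
tool_pos: [0.4298, -0.077, 0.3056]
tool_rot: [0.002, 0.725, -0.689, -0.002]
contact_force: [0.6, 0.5, -2.4]
gripper_width: 0.409
```

Call:
carry_out(
  moves=[
    [[0,0,0,0.97,0,0,-1],[0,0,0,0.97,0,0,-1],[0,0,0,0.8,0,0,-1],[0,0,0,0.5,0,0,-1],[0,0,0,0.2,0,0,-1],[0,0,0,0,0,0,-1]],
  ],
)

```text
time: 5.68
tool_pos: [0.4359, -0.214, 0.304]
tool_rot: [0.003, 0.724, -0.69, -0.004]
contact_force: [-4.0, -1.8, -4.1]
gripper_width: 0.409
```

```bash
cat >> h.py <<'E'
def wframe(name):
    p,R,s=tool(); f=grab_frame('wrist'); T=np.eye(4);T[:3,:3]=R.as_matrix();T[:3,3]=p
    save(name+'.png',f['frame']); f['T']=T@f['hand_eye']; f['tool']=T; pickle.dump(f,open(name+'.pkl','wb'))
    return f
HS={'b':([105,100,30],[125,255,255]),'y':([22,100,30],[34,255,255]),'p':([160,50,50],[179,190,255])}
def held(f,c):
    "plane and eye of held paddle in tool frame"
    C=cloud(f,f['hand_eye']); W=cloud(f,f['T'])
    hsv=cv2.cvtColor(f['frame'],cv2.COLOR_RGB2HSV); m=cv2.inRange(hsv,np.array(HS[c][0]),np.array(HS[c][1]))>0
    m&=(abs(C[...,1])<.06)&(C[...,2]>-.05)&(C[...,2]<.2)&(abs(C[...,0])<.09)
    m=cv2.morphologyEx(m.astype(np.uint8),cv2.MORPH_OPEN,np.ones((3,3)))>0
    h=m&(C[...,2]<.04)
    # far (camera-side) face: fit y = a+bx+cz with robust
    P=C[m]; 
    ok=np.ones(len(P),bool)
    for _ in range(6):
        A=np.c_[np.ones(len(P)),P[:,0],P[:,2]]; co=np.linalg.lstsq(A[ok],P[ok,1],rcond=None)[0]; r=P[:,1]-A@co; ok=abs(r-np.median(r[ok]))<max(.0015,1.5*np.std(r[ok]))
    print('face y=a+b x+c z',co,'std',r[ok].std(),ok.sum(),len(P),'pitch deg',np.degrees(np.arctan(co[2])))
    return C,m,co
E
python3 -c "
from h import *
plan([.44,-.209,.309],-87)
f=wframe('w5'); C,m,co=held(f,'b')
for z0 in np.arange(-.03,.18,.01):
    q=C[m&(abs(C[...,2]-z0)<.004)]
    if len(q): print(round(z0,3),len(q),'x',np.percentile(q[:,0],[3,97]),'y',np.percentile(q[:,1],[5,50,95]))
"
```

```text
t 5.68 pos [ 0.4359 -0.214   0.304 ] F [-4.0219 -1.8228 -4.0575] w 0.409 yawX -87.26083505070831
turn [ 0.1148  0.0081 -0.0521] shift [-0.12   -0.1085 -0.1252]
face y=a+b x+c z [-0.0211  0.0734 -0.4577] std 0.0005297143209555736 14169 17005 pitch deg -24.595470906780054
-0.03 1486 x [-0.0169  0.0173] y [-0.0097 -0.0069 -0.0048]
-0.02 817 x [-0.0173  0.0177] y [-0.0144 -0.0118 -0.0091]
-0.01 1005 x [-0.0163  0.0171] y [-0.019  -0.0167 -0.0138]
0.0 1137 x [-0.0164  0.0163] y [-0.0235 -0.0211 -0.0186]
0.01 969 x [-0.0165  0.0163] y [-0.028  -0.0257 -0.0235]
0.02 841 x [-0.0167  0.0161] y [-0.0326 -0.0303 -0.0281]
0.03 2427 x [-0.0664  0.0369] y [-0.0401 -0.0354 -0.032 ]
0.04 1605 x [-0.0659  0.0665] y [-0.0442 -0.0373 -0.0279]
0.05 250 x [-0.0679  0.0679] y [-0.0503 -0.0417 -0.0379]
0.06 233 x [-0.0685  0.0677] y [-0.0548 -0.0463 -0.0424]
0.07 206 x [-0.0685  0.0676] y [-0.0593 -0.0514 -0.0471]
0.08 81 x [0.0593 0.0677] y [-0.0544 -0.0529 -0.0512]
0.09 76 x [0.0594 0.0674] y [-0.0593 -0.0575 -0.0559]
0.1 1 x [0.0675 0.0675] y [-0.0597 -0.0597 -0.0597]
```

View pics/w5.png

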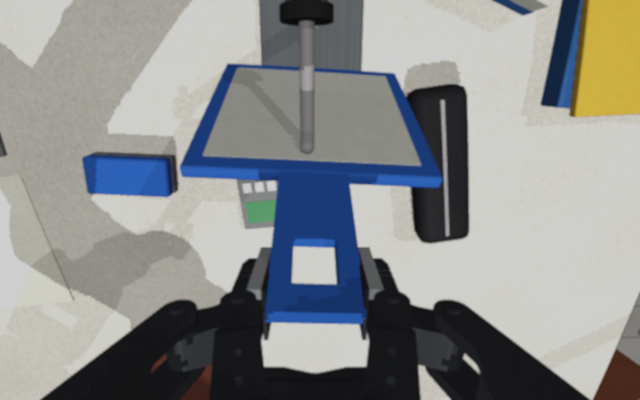

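Call:
carry_out(
  moves=[
    [[0,0,0,0,0.15,0,-1],[0,0,0,0,0.3,0,-1],[0,0,0,0,0.3,0,-1],[0,0,0,0,0.3,0,-1],[0,0,0,0,0.2,0,-1],[0,0,0,0,0.1,0,-1],[0,0,0,0,0,0,-1],[0,0,0,0,0,0,-1]],
  ],
)

```text
time: 6.4
tool_pos: [0.384, -0.2151, 0.3064]
tool_rot: [0.001, 0.725, -0.689, -0.001]
contact_force: [-1.6, -0.2, -2.1]
gripper_width: 0.407
```

```bash
python3 -c "
from h import *
plan([.40,-.209,.309],-87)
p,R,s=tool(); print(R.as_matrix(), s['ft_torque'])
f=wframe('w6'); C,m,co=held(f,'b')
for z0 in np.arange(-.03,.18,.01):
    q=C[m&(abs(C[...,2]-z0)<.004)]
    if len(q): print(round(z0,3),len(q),'x',np.percentile(q[:,0],[3,97]),'y',np.percentile(q[:,1],[5,50,95]))
g=grab_frame('scene'); save('s6.png',cv2.resize(g['frame'][60:300,100:420],None,fx=2.4,fy=2.4))
"
```

```text
t 6.4 pos [ 0.384  -0.2151  0.3064] F [-1.6052 -0.205  -2.1443] w 0.407 yawX -87.05211284832978
turn [ 0.0304 -0.0073 -0.0104] shift [-0.1304 -0.4085 -0.0647]
[[ 0.0514 -0.9987 -0.0026]
 [-0.9987 -0.0514 -0.0008]
 [ 0.0006  0.0027 -1.    ]] [0.0104 0.0864 0.0134]
face y=a+b x+c z [-0.0213  0.0711 -0.4628] std 0.0005382588059333704 14212 16980 pitch deg -24.834008171189595
-0.03 1505 x [-0.0168  0.0173] y [-0.0097 -0.0068 -0.0048]
-0.02 836 x [-0.0173  0.0178] y [-0.0145 -0.0119 -0.0092]
-0.01 1021 x [-0.0162  0.0171] y [-0.0191 -0.0167 -0.014 ]
0.0 1141 x [-0.0161  0.0166] y [-0.0235 -0.0212 -0.0188]
0.01 966 x [-0.016   0.0166] y [-0.0281 -0.0258 -0.0236]
0.02 844 x [-0.0164  0.0164] y [-0.0328 -0.0306 -0.0283]
0.03 2532 x [-0.0661  0.0442] y [-0.0402 -0.0356 -0.0321]
0.04 1523 x [-0.0656  0.0667] y [-0.0443 -0.0378 -0.0286]
0.05 256 x [-0.0679  0.068 ] y [-0.0505 -0.0444 -0.0385]
0.06 235 x [-0.068   0.0681] y [-0.0549 -0.047  -0.0431]
0.07 197 x [-0.0682  0.0676] y [-0.0597 -0.0562 -0.0477]
0.08 90 x [0.0601 0.0681] y [-0.0556 -0.0535 -0.0518]
0.09 72 x [0.0605 0.0682] y [-0.0596 -0.0577 -0.0563]
```

View pics/w6.png

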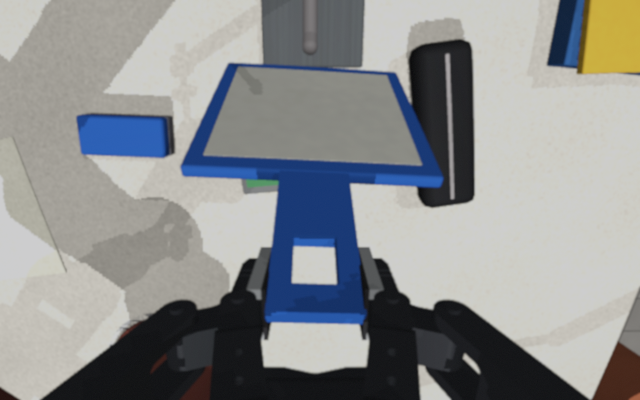

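View pics/s6.png

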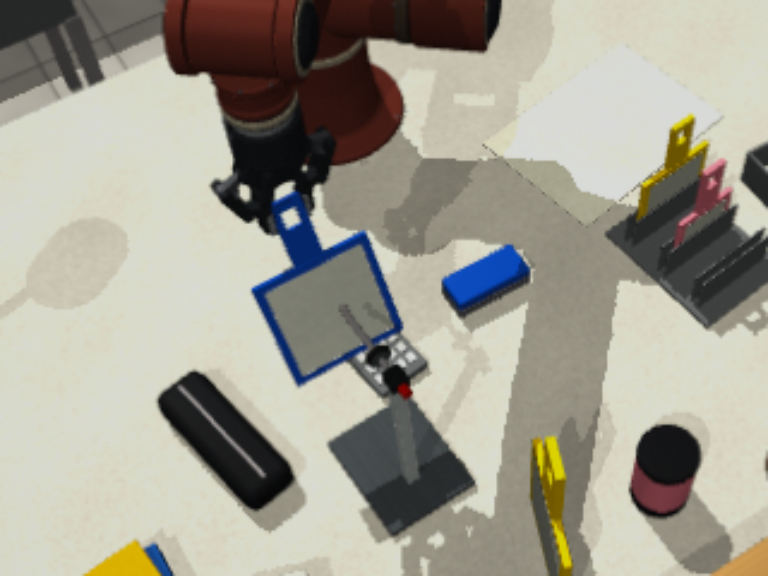

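```bash
cat >> h.py <<'E'
def onface(f,uv,co):
    o,d=ray(f,uv,f['hand_eye'])
    # y=a+bx+cz
    num=co[0]+co[1]*o[0]+co[2]*o[2]-o[1]; den=d[:,1]-co[1]*d[:,0]-co[2]*d[:,2]
    return o+d*(num/den)[:,None]
def paddle_axes(co):
    d=np.array([0,co[2],1.]); d/=np.linalg.norm(d)
    n=np.array([co[1],-1,co[2]]); n/=np.linalg.norm(n)  # toward camera (tool -y)
    w=np.cross(d,n); 
    if w[0]<0: w=-w
    return w,d,n
def plan_eye(eye_t,w,d,xyz,yaw,yawonly=False):
    "move so that eye (tool coords) is at xyz with paddle vertical, w along yaw"
    p,R,s=tool(); a=np.radians(yaw); X=np.array([np.cos(a),np.sin(a),0]);D=np.array([0,0,-1.]);Y=np.cross(D,X)
    Rp=np.c_[w,np.cross(d,w),d]; RT=np.c_[X,Y,D]@Rp.T; T=Ro.from_matrix(RT)
    rv=(R.inv()*T).as_rotvec(); tgt=np.array(xyz)-RT@eye_t
    print('t',round(s['time'],2),'pos',p,'F',s['contact_force'],'w',round(s['gripper_width'],3),'eye now',p+R.apply(eye_t))
    print('turn',np.degrees(rv)/5,'TCP target',tgt,'shift in target axes',(tgt-p)@RT/.04,'target tool axes(cols)',RT.round(3).tolist())
E
python3 -c "
from h import *
f=pickle.load(open('w6.pkl','rb')); C,m,co=held(f,'b')
cv2.imwrite('pics/w6c.png',cv2.cvtColor(cv2.resize(f['frame'][225:335,245:385],None,fx=5,fy=5,interpolation=cv2.INTER_NEAREST),cv2.COLOR_RGB2BGR))
q=onface(f,[[294,239],[335,239],[337,285],[292,285],[266,314],[365,314]],co); w,d,n=paddle_axes(co); print(w,d,n)
print(np.c_[q@w,q@d]); e=q[:4].mean(0)-n*.004; print('eye',e)
plan_eye(e,w,d,[.43,-.2092,.2525],-87)
"
```

```text
face y=a+b x+c z [-0.0213  0.0711 -0.4628] std 0.0005382588059333704 14212 16980 pitch deg -24.834008171189595
[0.9979 0.0585 0.0271] [ 0.     -0.42    0.9075] [ 0.0644 -0.9056 -0.4191]
[[-0.0096 -0.0021]
 [ 0.0077 -0.0012]
 [ 0.0075 -0.0238]
 [-0.0094 -0.0245]
 [-0.0179 -0.0366]
 [ 0.0169 -0.0354]]
eye [ 0.     -0.0085 -0.0181]
t 6.5 pos [ 0.384  -0.2152  0.3061] F [-0.0019 -0.3253 -2.0706] w 0.411 eye now [ 0.3925 -0.2148  0.3242]
turn [-4.9228  0.163  -0.738 ] TCP target [ 0.4148 -0.211   0.2396] shift in target axes [-0.016  -1.4044  1.1815] target tool axes(cols) [[0.117, -0.901, -0.417], [-0.993, -0.106, -0.049], [0.0, 0.42, -0.908]]
```

View pics/w6c.png

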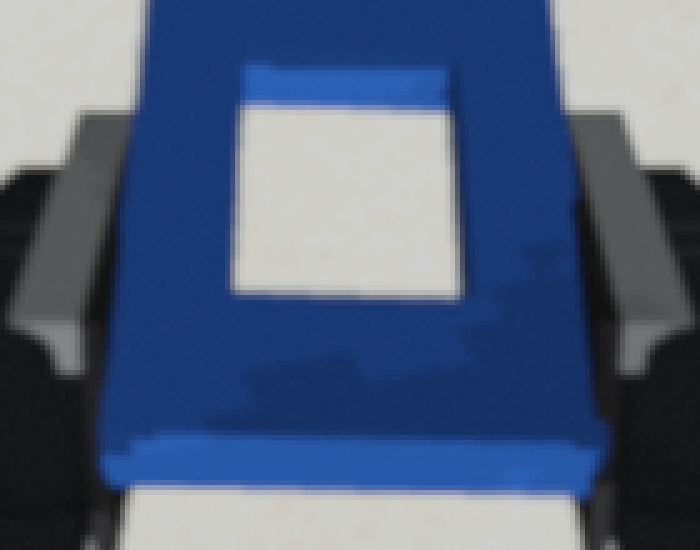

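Call:
carry_out(
  moves=[
    [[-0.4,0.02,-0.06,0,0,0,-1],[-0.8,0.027,-0.12,0,0,0,-1],[-0.82,0.027,-0.12,0,0,0,-1],[-0.82,0.027,-0.12,0,0,0,-1],[-0.82,0.027,-0.12,0,0,0,-1],[-0.8,0.027,-0.12,0,0,0,-1],[-0.46,0.02,-0.08,0,0,0,-1],[0,0,0,0,0,0,-1]],
  ],
)

```text
time: 7.17
tool_pos: [0.3846, -0.215, 0.3044]
tool_rot: [0.162, 0.73, -0.648, -0.144]
contact_force: [-0.7, 0.9, -1.0]
gripper_width: 0.414
```

```bash
python3 -c "
from h import *
for nm in ('w5','w6'):
    f=pickle.load(open(nm+'.pkl','rb')); C=cloud(f,f['T']); m=(C[...,2]>.225)&(C[...,2]<.27)&(abs(C[...,1]+.207)<.02)&(C[...,0]>.47)&(C[...,0]<.57)
    m[:, :280]=0; m[:,340:]=0; m[160:]=0
    for v in range(5,160,12):
        u=np.nonzero(m[v])[0]
        if len(u)>2: print(nm,v,u.min(),u.max(),np.median(C[v,u],0), 'top',C[v,u,2].max(), 'ray@.249',onplane(f,[[u.mean(),v]],.249,f['T'])[0])
f=wframe('w7'); C,m,co=held(f,'b')
w,d,n=paddle_axes(co)
print(f['tool'][:3,:3]@np.c_[w,d,n])
plan_eye(np.array([0,-.0065,-.015]),w,d,[.45,-.2085,.2530],-87)
g=grab_frame('scene'); save('s7.png',cv2.resize(g['frame'][60:300,100:420],None,fx=2.4,fy=2.4))
"
```

```text
w5 5 280 333 [ 0.5513 -0.2047  0.2612] top 0.2638394808779333 ray@.249 [ 0.5538 -0.2043  0.249 ]
w5 17 280 333 [ 0.546  -0.2052  0.2613] top 0.26354447082858434 ray@.249 [ 0.5481 -0.2048  0.249 ]
w5 29 299 313 [ 0.5418 -0.2049  0.2525] top 0.2546820105602282 ray@.249 [ 0.5423 -0.2047  0.249 ]
w5 41 299 313 [ 0.536  -0.2048  0.2529] top 0.2533322925381729 ray@.249 [ 0.5364 -0.2049  0.249 ]
w5 53 299 313 [ 0.5301 -0.2053  0.2528] top 0.2536266527758803 ray@.249 [ 0.5304 -0.2052  0.249 ]
w5 65 299 313 [ 0.5242 -0.2056  0.2522] top 0.25351438076902433 ray@.249 [ 0.5243 -0.2055  0.249 ]
w5 77 299 313 [ 0.5181 -0.2058  0.253 ] top 0.25469973998305484 ray@.249 [ 0.5182 -0.2057  0.249 ]
w5 89 300 313 [ 0.512  -0.2063  0.2528] top 0.2544419156541765 ray@.249 [ 0.5119 -0.2062  0.249 ]
w5 101 300 313 [ 0.5057 -0.2066  0.2527] top 0.2537279169926415 ray@.249 [ 0.5055 -0.2065  0.249 ]
w5 113 300 313 [ 0.4994 -0.2068  0.2528] top 0.2542263659541384 ray@.249 [ 0.499  -0.2068  0.249 ]
w5 125 280 339 [ 0.4906 -0.2088  0.2315] top 0.2538016255472433 ray@.249 [ 0.4925 -0.2087  0.249 ]
w5 137 280 339 [ 
[... 483 characters left out ...]
302 317 [ 0.484  -0.2077  0.2597] top 0.2610210781416863 ray@.249 [ 0.4853 -0.2075  0.249 ]
w6 53 305 313 [ 0.4783 -0.2077  0.2595] top 0.2603878394179755 ray@.249 [ 0.4792 -0.2075  0.249 ]
face y=a+b x+c z [-0.0217  0.0712 -0.4708] std 0.0005355362941000777 14080 16948 pitch deg -25.208952216602388
[[ 0.0543  0.0027  0.9985]
 [-0.9985  0.0016  0.0543]
 [-0.0014 -1.      0.0028]]
t 7.22 pos [ 0.3843 -0.2152  0.305 ] F [-0.2329  0.668  -1.7759] w 0.411 eye now [ 0.3965 -0.2137  0.3158]
turn [-0.0577  0.0004  0.0144] TCP target [ 0.4378 -0.2099  0.2422] shift in target axes [ 0.0258 -1.8836  0.8473] target tool axes(cols) [[0.116, -0.899, -0.423], [-0.993, -0.105, -0.05], [0.0, 0.426, -0.905]]
```

View pics/s7.png

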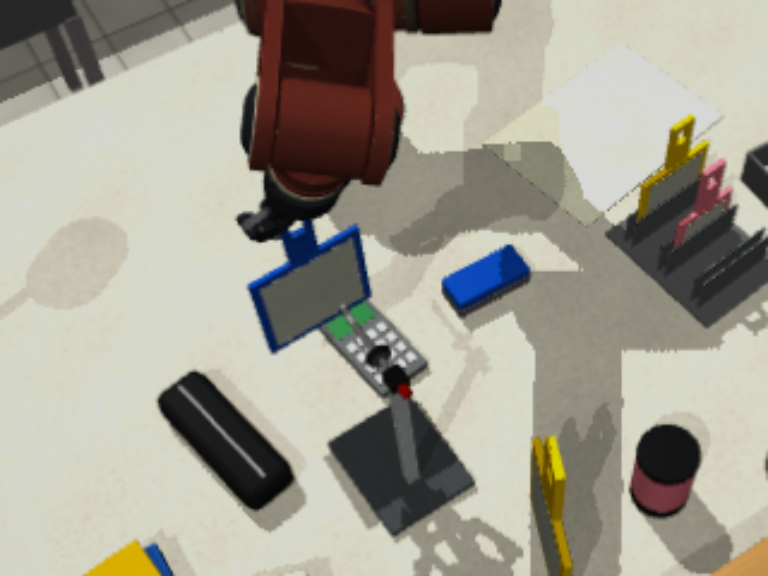

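View pics/w7.png

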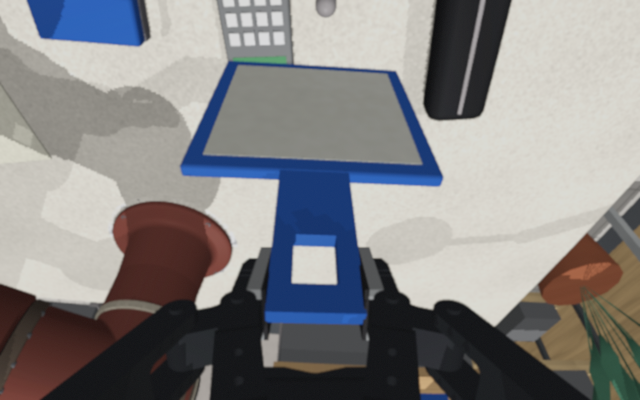

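```bash
cat >> h.py <<'E'
def go(eye_t,xyz):
    p,R,s=tool(); e=p+R.apply(eye_t)
    print('t',round(s['time'],2),'eye',e,'F',s['contact_force'],'shift',R.inv().apply(np.array(xyz)-e)/.04,'d+x/10mm',R.inv().apply([.00999,.0005,0])/.04,'down 1mm',R.inv().apply([0,0,-.001])/.04)
E
python3 -c "
from h import *
go(np.array([0,-.0075,-.0165]),[.45,-.2093,.2535])"
```

```text
t 7.27 eye [ 0.3976 -0.2137  0.3173] F [ 0.6611  0.3467 -1.2101] shift [ 0.0427 -1.8625  0.8962] d+x/10mm [ 0.0167 -0.2264 -0.1049] down 1mm [-0.     -0.0105  0.0227]
```

Call:
carry_out(
  moves=[
    [[0,0,0,0.0,-0.1,0.05,-1],[0,0,0,0.01,-0.25,0.12,-1],[0,0,0,0.01,-0.3,0.145,-1],[0,0,0,0.01,-0.35,0.17,-1],[0,0,0,0.01,-0.35,0.17,-1],[0,0,0,0,-0.3,0.145,-1],[0,0,0,0,-0.15,0.07,-1],[0,0,0,0,-0.06,0.03,-1]],
  ],
)

```text
time: 7.93
tool_pos: [0.4358, -0.2106, 0.2402]
tool_rot: [0.161, 0.73, -0.649, -0.144]
contact_force: [-1.2, -0.4, -1.9]
gripper_width: 0.412
```

Call:
carry_out(
  moves=[
    [[0,0,0,0,0,0,-1],[0,0,0,0,0,0,-1]],
  ],
)

```text
time: 8.1
tool_pos: [0.4358, -0.2111, 0.2424]
tool_rot: [0.161, 0.729, -0.649, -0.143]
contact_force: [0.0, -0.8, -2.6]
gripper_width: 0.406
```

```bash
python3 -c "
from h import *
go(np.array([0,-.0075,-.0165]),[.45,-.2093,.2535])
f=wframe('w8'); C,m,co=held(f,'b')
W=cloud(f,f['T']); m=(W[...,2]>.225)&(W[...,2]<.27)&(abs(W[...,1]+.207)<.02)&(W[...,0]>.467)&(W[...,0]<.57)
m[:, :250]=0; m[:,370:]=0
for v in range(5,260,10):
    u=np.nonzero(m[v])[0]
    if len(u)>2: print(v,u.min(),u.max(),np.median(W[v,u],0), 'top',np.percentile(W[v,u,2],90), 'tool xyz',np.median(C[v,u],0))
"
```

```text
t 8.1 eye [ 0.4494 -0.2095  0.2542] F [ 0.0088 -0.8262 -2.5649] shift [-0.0034 -0.0208  0.0093] d+x/10mm [ 0.0166 -0.2264 -0.1048] down 1mm [-0.     -0.0105  0.0227]
face y=a+b x+c z [-0.0216  0.0711 -0.4687] std 0.0005409876501786317 12471 15250 pitch deg -25.110664967149273
5 283 369 [ 0.5484 -0.2005  0.2622] top 0.2632749999579711 tool xyz [ 0.0026 -0.0943 -0.0656]
15 302 369 [ 0.547  -0.2026  0.2625] top 0.2633780034845407 tool xyz [ 0.0045 -0.0926 -0.0651]
25 323 355 [ 0.5424 -0.2047  0.2527] top 0.2537828711109426 tool xyz [ 0.006  -0.0924 -0.0541]
35 322 354 [ 0.54   -0.2047  0.2527] top 0.25383280655383456 tool xyz [ 0.0058 -0.0903 -0.0532]
45 321 352 [ 0.5378 -0.2048  0.253 ] top 0.25398823623705424 tool xyz [ 0.0056 -0.0882 -0.0525]
55 320 351 [ 0.5353 -0.2049  0.2526] top 0.2536852777544924 tool xyz [ 0.0054 -0.086  -0.051 ]
65 319 349 [ 0.5328 -0.2049  0.2529] top 0.2536701160885694 tool xyz [ 0.0051 -0.0837 -0.0503]
75 319 348 [ 0.5301 -0.2052  0.253 ] top 0.25364030169250257 tool xyz [ 0.0051 -0.0813 -0.0493]
85 318 347 [ 0.5274 -0.2055  0.2525] top 0.25358617576104264 
[... 683 characters left out ...]
[ 0.0032 -0.0585 -0.0385]
165 312 335 [ 0.5009 -0.2065  0.2524] top 0.25337042313335423 tool xyz [ 0.003  -0.0549 -0.0365]
175 311 334 [ 0.4972 -0.2067  0.2527] top 0.2535981186571204 tool xyz [ 0.0027 -0.0513 -0.0352]
185 310 333 [ 0.4928 -0.2071  0.2527] top 0.25325726775449103 tool xyz [ 0.0026 -0.0475 -0.0333]
195 309 332 [ 0.4887 -0.207   0.2533] top 0.25385185099682744 tool xyz [ 0.0022 -0.0437 -0.0323]
205 309 331 [ 0.4869 -0.2071  0.2561] top 0.2565641231884603 tool xyz [ 0.002  -0.0408 -0.034 ]
215 308 331 [ 0.4846 -0.2074  0.2585] top 0.2590648836181285 tool xyz [ 0.002  -0.0377 -0.0352]
225 310 329 [ 0.482  -0.2074  0.2606] top 0.2614094615620782 tool xyz [ 0.0018 -0.0345 -0.036 ]
```

View pics/w8.png

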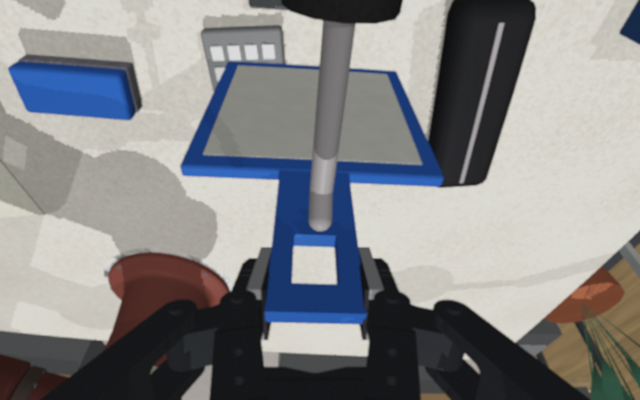

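Call:
carry_out(
  moves=[
    [[0,0,0,0.005,-0.07,-0.03,-1],[0,0,0,0.01,-0.136,-0.063,-1],[0,0,0,0.01,-0.136,-0.063,-1],[0,0,0,0.01,-0.136,-0.063,-1],[0,0,0,0.01,-0.136,-0.063,-1],[0,0,0,0.005,-0.07,-0.033,-1],[0,0,0,0,0,0,-1]],
  ],
)

```text
time: 8.73
tool_pos: [0.4666, -0.2094, 0.2418]
tool_rot: [0.161, 0.73, -0.649, -0.143]
contact_force: [-1.3, 0.4, -1.8]
gripper_width: 0.41
```

```bash
python3 -c "
from h import *
go(np.array([0,-.0075,-.0165]),[.50,-.2067,.2535])
f=wframe('w9'); save('w9c.png',cv2.resize(f['frame'][150:330,230:400],None,fx=3.3,fy=3.3))
"
```

```text
t 8.73 eye [ 0.4802 -0.2078  0.2536] F [-1.2998  0.4104 -1.8109] shift [ 0.0297 -0.4494 -0.2045] d+x/10mm [ 0.0167 -0.2264 -0.1049] down 1mm [-0.     -0.0105  0.0227]
```

View pics/w9c.png

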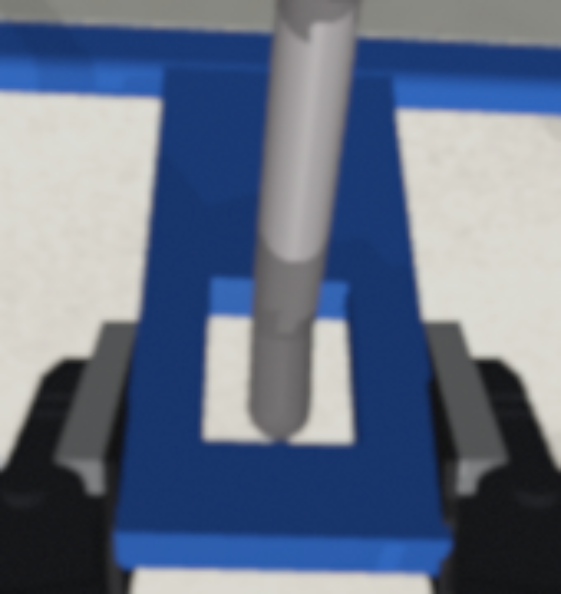

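Call:
carry_out(
  moves=[
    [[0,0,0,0.005,-0.07,-0.032,-1],[0,0,0,0.005,-0.07,-0.032,-1],[0,0,0,0.005,-0.07,-0.032,-1],[0,0,0,0,0,0,-1]],
  ],
)

```text
time: 9.12
tool_pos: [0.4755, -0.209, 0.2419]
tool_rot: [0.161, 0.73, -0.649, -0.143]
contact_force: [0.1, 0.6, -2.1]
gripper_width: 0.411
```

```bash
python3 -c "
from h import *
go(np.array([0,-.0075,-.0165]),[.50,-.2067,.2535])
f=wframe('w10'); save('w10c.png',cv2.resize(f['frame'][150:330,230:400],None,fx=3.3,fy=3.3))
"
```

```text
t 9.12 eye [ 0.4892 -0.2074  0.2537] F [ 0.1037  0.55   -2.0587] shift [ 0.0144 -0.2476 -0.1093] d+x/10mm [ 0.0167 -0.2264 -0.1048] down 1mm [-0.     -0.0105  0.0227]
```

View pics/w10c.png

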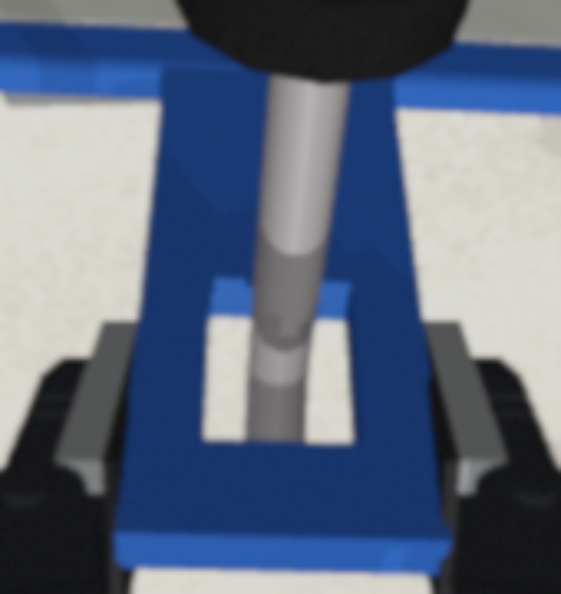

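Call:
carry_out(
  moves=[
    [[0,0,0,0.005,-0.07,-0.032,-1],[0,0,0,0.01,-0.113,-0.052,-1],[0,0,0,0.01,-0.113,-0.052,-1],[0,0,0,0.005,-0.05,-0.023,-1],[0,0,0,0,-0.03,0.065,-1],[0,0,0,0,-0.03,0.065,-1],[0,0,0,0,0,0,-1]],
  ],
)

```text
time: 9.75
tool_pos: [0.49, -0.2082, 0.2351]
tool_rot: [0.161, 0.729, -0.649, -0.144]
contact_force: [0.6, 0.1, -2.3]
gripper_width: 0.407
```

Call:
carry_out(
  moves=[
    [[0,0,0,0,-0.01,0.023,-1],[0,0,0,0,-0.01,0.023,-1],[0,0,0,0,0,0,-1]],
  ],
)

```text
time: 10.0
tool_pos: [0.4901, -0.2084, 0.2338]
tool_rot: [0.161, 0.729, -0.649, -0.143]
contact_force: [-0.3, 0.5, -2.6]
gripper_width: 0.409
```

Call:
carry_out(
  moves=[
    [[0,0,0,0,-0.01,0.023,-1],[0,0,0,0,-0.01,0.023,-1],[0,0,0,0,0,0,-1]],
  ],
)

```text
time: 10.25
tool_pos: [0.4902, -0.2084, 0.2319]
tool_rot: [0.161, 0.73, -0.649, -0.143]
contact_force: [0.3, -0.4, -2.3]
gripper_width: 0.408
```

```bash
python3 -c "
from h import *
go(np.array([0,-.0075,-.0165]),[.55,-.2042,.2425])
"
```

```text
t 10.25 eye [ 0.5038 -0.2068  0.2437] F [ 0.2698 -0.3921 -2.2714] shift [ 0.0697 -1.06   -0.4578] d+x/10mm [ 0.0166 -0.2264 -0.1049] down 1mm [-0.     -0.0105  0.0227]
```

Call:
carry_out(
  moves=[
    [[0,0,0,0,-0.01,0.023,-1],[0,0,0,0,0,0,-1]],
  ],
)

```text
time: 10.42
tool_pos: [0.4902, -0.2084, 0.2309]
tool_rot: [0.161, 0.73, -0.649, -0.143]
contact_force: [0.0, 0.1, -1.6]
gripper_width: 0.409
```

Call:
carry_out(
  moves=[
    [[0,0,0,0,-0.01,0.023,-1],[0,0,0,0,0,0,-1]],
  ],
)

```text
time: 10.58
tool_pos: [0.4903, -0.2085, 0.2302]
tool_rot: [0.161, 0.73, -0.649, -0.143]
contact_force: [0.2, 0.3, -2.3]
gripper_width: 0.403
```

Call:
carry_out(
  moves=[
    [[0,0,0,0,-0.01,0.023,-1],[0,0,0,0,0,0,-1]],
  ],
)

```text
time: 10.75
tool_pos: [0.4903, -0.2085, 0.2299]
tool_rot: [0.161, 0.729, -0.649, -0.143]
contact_force: [-1.1, -0.5, 1.3]
gripper_width: 0.408
```

Call:
carry_out(
  moves=[
    [[0,0,0,0,-0.01,0.023,-1],[0,0,0,0,0,0,-1]],
  ],
)

```text
time: 10.92
tool_pos: [0.4904, -0.2085, 0.2297]
tool_rot: [0.161, 0.729, -0.649, -0.142]
contact_force: [-1.4, 0.7, 5.3]
gripper_width: 0.41
```

Call:
carry_out(
  moves=[
    [[0,0,0,0,0.026,-0.057,-1],[0,0,0,0.005,-0.07,-0.032,-1],[0,0,0,0.01,-0.136,-0.063,-1],[0,0,0,0.01,-0.136,-0.063,-1],[0,0,0,0.01,-0.136,-0.063,-1],[0,0,0,0.01,-0.136,-0.063,-1],[0,0,0,0.005,-0.07,-0.033,-1],[0,0,0,0,0,0,-1]],
  ],
)

```text
time: 11.58
tool_pos: [0.5213, -0.2068, 0.2302]
tool_rot: [0.161, 0.73, -0.649, -0.143]
contact_force: [-0.3, -0.1, -2.0]
gripper_width: 0.413
```

Call:
carry_out(
  moves=[
    [[0,0,0,0.008,-0.113,-0.053,-1],[0,0,0,0.008,-0.113,-0.053,-1],[0,0,0,0,0,0,-1]],
  ],
)

```text
time: 11.83
tool_pos: [0.5305, -0.2063, 0.2304]
tool_rot: [0.161, 0.729, -0.649, -0.143]
contact_force: [-2.5, 0.1, -2.5]
gripper_width: 0.406
```

```bash
python3 -c "
from h import *
go(np.array([0,-.0075,-.0165]),[.559,-.2036,.2425])
f=wframe('w11'); held(f,'b')
"
```

```text
t 11.83 eye [ 0.5442 -0.2047  0.2422] F [-2.4788  0.056  -2.5466] shift [ 0.0146 -0.3333 -0.1643] d+x/10mm [ 0.0166 -0.2263 -0.1052] down 1mm [-0.     -0.0105  0.0227]
face y=a+b x+c z [-0.0216  0.0718 -0.4662] std 0.0005574805313828245 7113 9717 pitch deg -24.996261201717733
```

View pics/w11.png

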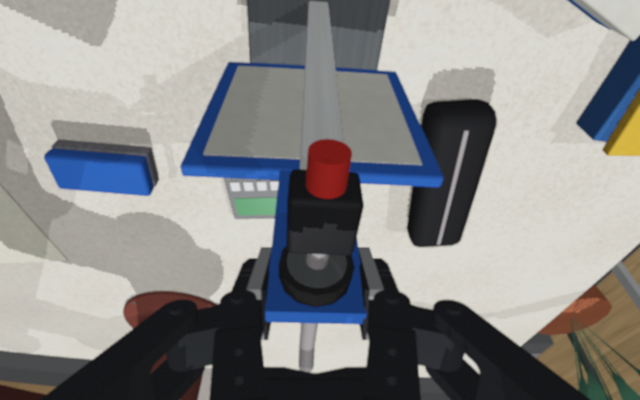

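Call:
carry_out(
  moves=[
    [[0,0,0,0.007,-0.09,-0.042,-1],[0,0,0,0.007,-0.09,-0.042,-1],[0,0,0,0,0,0,-1]],
  ],
)

```text
time: 12.13
tool_pos: [0.5386, -0.206, 0.2304]
tool_rot: [0.161, 0.73, -0.649, -0.143]
contact_force: [-2.3, -0.4, -3.3]
gripper_width: 0.409
```

Call:
carry_out(
  moves=[
    [[0,0,0,0.007,-0.09,-0.042,-1],[0,0,0,0,0,0,-1]],
  ],
)

```text
time: 12.3
tool_pos: [0.5427, -0.2058, 0.2304]
tool_rot: [0.161, 0.73, -0.649, -0.143]
contact_force: [-3.2, -0.3, -2.3]
gripper_width: 0.407
```

Call:
carry_out(
  moves=[
    [[0,0,0,0.003,-0.045,-0.021,-1],[0,0,0,0,0,0,-1]],
  ],
)

```text
time: 12.47
tool_pos: [0.5442, -0.2057, 0.2304]
tool_rot: [0.161, 0.729, -0.649, -0.143]
contact_force: [-3.8, -0.1, -3.2]
gripper_width: 0.407
```

Call:
carry_out(
  moves=[
    [[0,0,0,0.003,-0.045,-0.021,-1],[0,0,0,0,0,0,-1]],
  ],
)

```text
time: 12.63
tool_pos: [0.5455, -0.2056, 0.2305]
tool_rot: [0.162, 0.729, -0.649, -0.144]
contact_force: [-6.9, -0.5, -2.4]
gripper_width: 0.408
```

Call:
carry_out(
  moves=[
    [[0,0,0,0.003,-0.045,-0.021,-1],[0,0,0,0,0,0,-1]],
  ],
)

```text
time: 12.8
tool_pos: [0.5468, -0.2055, 0.2305]
tool_rot: [0.162, 0.729, -0.649, -0.145]
contact_force: [-9.8, -1.1, -2.7]
gripper_width: 0.41
```

Call:
carry_out(
  moves=[
    [[0,0,0,-0.004,0.05,0.023,-1],[0,0,0,-0.003,0.04,0.019,-1],[0,0,0,0,-0.008,0.018,-1],[0,0,0,0,0,0,-1]],
  ],
)

```text
time: 13.13
tool_pos: [0.5442, -0.2057, 0.2303]
tool_rot: [0.161, 0.729, -0.649, -0.143]
contact_force: [-4.2, 0.3, -1.8]
gripper_width: 0.412
```

Call:
carry_out(
  moves=[
    [[0,0,0,0,0,0,0.1],[0,0,0,0,0,0,0.4],[0,0,0,0,0,0,1],[0,0,0,0,0,0,1],[0,0,0,0,0,0,1],[0,0,0,0,0,0,1],[0,0,0,0,0,0,1]],
  ],
)

```text
time: 13.72
tool_pos: [0.5444, -0.2057, 0.23]
tool_rot: [0.161, 0.73, -0.649, -0.143]
contact_force: [0.4, -1.2, -0.1]
gripper_width: 0.997
```

```bash
python3 -c "
from h import *
go(np.array([0,-.0075,-.0165]),[.559,-.2036,.2425])
f=wframe('w12')
"
```

```text
t 13.72 eye [ 0.5581 -0.2041  0.2418] F [ 0.3595 -1.242  -0.0519] shift [-0.0099 -0.0149 -0.0258] d+x/10mm [ 0.0166 -0.2264 -0.1048] down 1mm [-0.     -0.0105  0.0227]
```

View pics/w12.png

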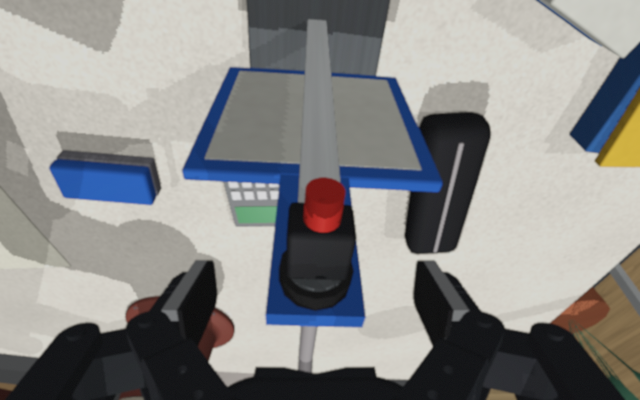

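```bash
python3 -c "
from h import *
plan([.4291,.2923,.30],-83.2)
"
```

```text
t 13.77 pos [ 0.5444 -0.2057  0.2299] F [-0.3003 -1.4651 -0.6316] w 0.999 yawX -83.32182836925337
turn [ 4.9698 -0.0033 -0.0259] shift [-12.7033   1.3873  -1.7515]
```

Call:
carry_out(
  moves=[
    [[0,0,0,0,0.2,-0.45,1],[0,0,0,0,0.42,-0.907,1],[0,0,0,0,0.42,-0.907,1],[0,0,0,0,0.2,-0.45,1]],
  ],
)

```text
time: 14.1
tool_pos: [0.5456, -0.2059, 0.3548]
tool_rot: [0.16, 0.73, -0.65, -0.14]
contact_force: [0.7, -0.7, 1.3]
gripper_width: 0.996
```

Call:
carry_out(
  moves=[
    [[0.99,0,0,-0.9,0,0,1],[0.99,0,0,-0.95,0,0,1],[0.99,0,0,-0.95,0,0,1],[0.99,0,0,-0.95,0,0,1],[0.99,0,0,-0.95,0,0,1],[0,0,0,-0.98,0.17,0,1],[0,0,0,-0.98,0.17,0,1],[0,0,0,-0.98,0.17,0,1]],
  ],
)

```text
time: 14.77
tool_pos: [0.4879, 0.097, 0.3495]
tool_rot: [0.001, 0.747, -0.665, 0.0]
contact_force: [0.6, 0.7, 0.3]
gripper_width: 0.998
```

Call:
carry_out(
  moves=[
    [[0,0,0,-0.98,0.17,0,1],[0,0,0,-0.98,0.17,0,1],[0,0,0,-0.98,0.17,0,1],[0,0,0,-0.98,0.17,0,1],[0,0,0,-0.95,0.17,0,1],[0,0,0,0,0,0,1]],
  ],
)

```text
time: 15.27
tool_pos: [0.4302, 0.2902, 0.349]
tool_rot: [0.0, 0.75, -0.662, -0.002]
contact_force: [0.1, -0.6, -1.3]
gripper_width: 0.999
```

```bash
python3 -c "
from h import *
plan([.4291,.2923,.162],-83.2)
f=wframe('w13'); C=cloud(f,f['T']); hsv=cv2.cvtColor(f['frame'],cv2.COLOR_RGB2HSV)
yaw=np.radians(6.8);ry=np.array([-np.sin(yaw),np.cos(yaw)]);rx=np.array([np.cos(yaw),np.sin(yaw)])
for n,ze in (('y',.181),('p',.159)):
  m=cv2.inRange(hsv,np.array(HS[n][0]),np.array(HS[n][1]))>0
  P=C[m&(C[...,2]>ze+.012)&(C[...,2]<ze+.04)&(C[...,1]>.2)]
  if len(P)>5:
    q=P[:,:2]-[.499,.294]; print(n,len(P),'zmax',np.percentile(P[:,2],98),'rx',np.percentile(q@rx,[5,50,95]),'ry',np.percentile(q@ry,[3,97]))
  P=C[m&(C[...,2]>ze-.075)&(C[...,2]<ze-.05)&(C[...,1]>.2)]; 
  if len(P)>5:
    print('board yaw', np.degrees(np.arctan(np.polyfit(P[:,1],P[:,0],1)[0])))
g=grab_frame('scene'); save('s13.png',cv2.resize(g['frame'][60:300,100:420],None,fx=2.4,fy=2.4))
"
```

```text
t 15.27 pos [0.4302 0.2902 0.349 ] F [ 0.1385 -0.6231 -1.3306] w 0.999 yawX -82.89570590171502
turn [0.0309 0.0219 0.0609] shift [-0.0552  0.0201  4.675 ]
y 436 zmax 0.2057707258294002 rx [-0.0683 -0.064  -0.0615] ry [-0.0081  0.0239]
board yaw -7.016107419564252
p 367 zmax 0.1840448214423965 rx [-0.0042 -0.0008  0.0025] ry [-0.0138  0.0191]
board yaw -7.0131254600434065
```

View pics/s13.png

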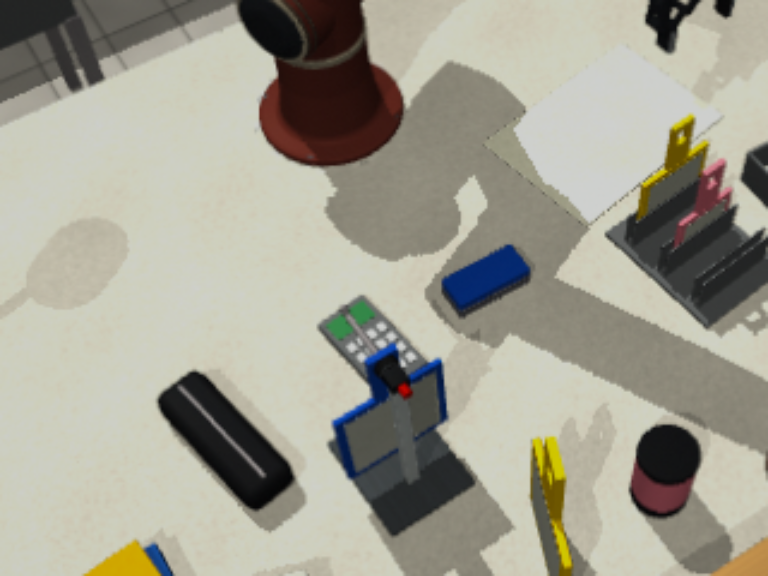

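View pics/w13.png

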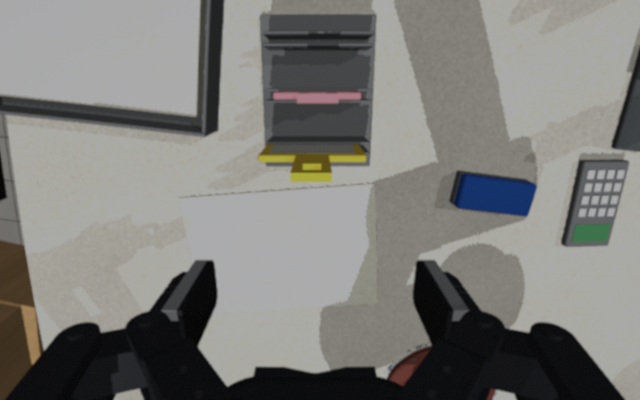

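Call:
carry_out(
  moves=[
    [[0.03,0.02,0.06,-0.09,0.03,0.5,1],[0,0,0,0,0,0.95,1],[0,0,0,0,0,0.95,1],[0,0,0,0,0,0.95,1],[0,0,0,0,0,0.9,1],[0,0,0,0,0,0.47,1],[0,0,0,0,0,0,1]],
  ],
)

```text
time: 15.95
tool_pos: [0.4284, 0.2851, 0.154]
tool_rot: [0.006, 0.745, -0.668, -0.001]
contact_force: [0.2, -0.7, -1.2]
gripper_width: 1.002
```

```bash
python3 -c "
from h import *
plan([.4285,.2936,.162],-83.2)
"
```

```text
t 15.95 pos [0.4284 0.2851 0.154 ] F [ 0.1527 -0.6841 -1.1916] w 1.002 yawX -83.75057812862879
turn [ 0.1091 -0.0732 -0.1105] shift [-0.2103 -0.0283 -0.1997]
```

Call:
carry_out(
  moves=[
    [[0.1,-0.07,-0.1,-0.2,-0.03,-0.15,1],[0,0,0,0,0,0,1],[0,0,0,0,0,0,1]],
  ],
)

```text
time: 16.2
tool_pos: [0.4336, 0.2972, 0.17]
tool_rot: [-0.008, 0.748, -0.663, 0.003]
contact_force: [-0.3, 0.6, 0.9]
gripper_width: 1.001
```

```bash
python3 -c "
from h import *
plan([.4285,.2936,.162],-83.2)
"
```

```text
t 16.2 pos [0.4336 0.2972 0.17  ] F [-0.2817  0.5607  0.9007] w 1.001 yawX -83.12840144974207
turn [-0.1768  0.0658  0.0138] shift [0.0736 0.1378 0.2011]
```

Call:
carry_out(
  moves=[
    [[0,0,0,0,0,0,1],[0,0,0,0,0,0,1],[0,0,0,0,0,0,1]],
  ],
)

```text
time: 16.45
tool_pos: [0.432, 0.2965, 0.1673]
tool_rot: [-0.006, 0.748, -0.663, 0.002]
contact_force: [-0.3, 0.5, -0.0]
gripper_width: 1.001
```

```bash
python3 -c "
from h import *
plan([.4285,.2936,.162],-83.2)
"
```

```text
t 16.45 pos [0.432  0.2965 0.1673] F [-0.263   0.4736 -0.0003] w 1.001 yawX -83.11745510058975
turn [-0.1267  0.0477  0.0162] shift [0.0613 0.095  0.1318]
```

Call:
carry_out(
  moves=[
    [[-0.11,0.04,0,0.05,0.08,0.1,1],[0,0,0,0,0,0,1],[0,0,0,0,0,0,-1],[0,0,0,0,0,0,-1],[0,0,0,0,0,0,-1],[0,0,0,0,0,0,-1],[0,0,0,0,0,0,-1],[0,0,0,0,0,0,-1]],
  ],
)

```text
time: 17.12
tool_pos: [0.4288, 0.2939, 0.1623]
tool_rot: [-0.0, 0.748, -0.663, -0.0]
contact_force: [-0.2, 0.3, 0.3]
gripper_width: 0.416
```

Call:
carry_out(
  moves=[
    [[0,0,0,0,0,0,-1],[0,0,0,0,0,0,-1]],
  ],
)

```text
time: 17.28
tool_pos: [0.4287, 0.294, 0.1623]
tool_rot: [-0.0, 0.748, -0.663, -0.0]
contact_force: [0.5, -1.0, 0.2]
gripper_width: 0.405
```

```bash
python3 -c "
from h import *
plan([.4285,.2936,.25],-83.2)
f=wframe('w14'); C,m,co=held(f,'y')
"
```

```text
t 17.28 pos [0.4287 0.294  0.1623] F [ 0.462  -1.0339  0.1823] w 0.405 yawX -83.12527652752979
turn [-0.002   0.0028  0.0149] shift [ 0.0082  0.0072 -2.1918]
face y=a+b x+c z [-0.008  -0.0033 -0.0012] std 0.00041276562176033126 8538 11989 pitch deg -0.07071429555292838
```

View pics/w14.png

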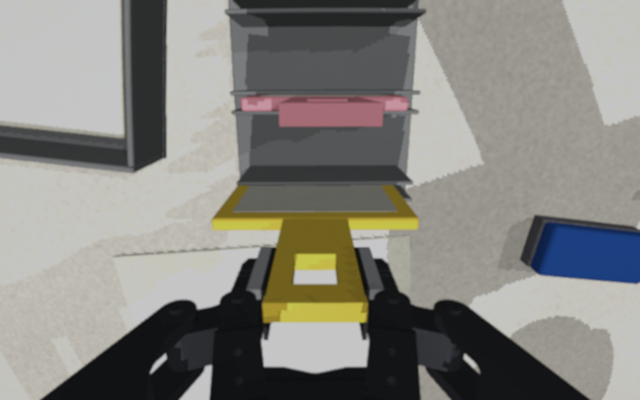

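Call:
carry_out(
  moves=[
    [[0,0,0,0,0,-0.3,-1],[0,0,0,0,0,-0.6,-1],[0,0,0,0,0,-0.8,-1],[0,0,0.2,0,0,-0.8,-1],[0,0,0.3,0,0,-0.6,-1],[0,0,0.28,0.15,0,-0.4,-1],[0,0,0,0.35,0.03,0,-1],[0,0,0,0.55,0.04,0,-1]],
  ],
)

```text
time: 18.0
tool_pos: [0.4282, 0.2519, 0.3033]
tool_rot: [-0.001, 0.726, -0.687, 0.0]
contact_force: [0.0, -0.7, -1.9]
gripper_width: 0.411
```

Call:
carry_out(
  moves=[
    [[0,0,0,0.75,0.04,0,-1],[0,0,0,0.9,0.04,0,-1],[0,0,0,0.9,0.04,0,-1],[0,0,0,0.9,0.04,0,-1],[0,0,0,0.9,0.04,0,-1],[0,0,0,0.9,0.04,0,-1],[0,0,0,0.9,0.04,0,-1],[0,0,0,0.9,0.03,0,-1]],
  ],
)

```text
time: 18.67
tool_pos: [0.4289, -0.0324, 0.3006]
tool_rot: [0.001, 0.725, -0.688, -0.001]
contact_force: [1.1, -0.8, -0.9]
gripper_width: 0.41
```

Call:
carry_out(
  moves=[
    [[0,0,0,0.9,0,0,-1],[0,0,0,0.9,0,0,-1],[0,0,0,0.85,0,0,-1],[0,0,0,0.7,0,0,-1],[0,0,0,0.55,0,0,-1],[0,0,0,0.35,0,0,-1],[0,0,0,0.2,0,0,-1],[0,0,0,0,0,0,-1]],
  ],
)

```text
time: 19.33
tool_pos: [0.4391, -0.209, 0.3011]
tool_rot: [0.0, 0.725, -0.689, -0.001]
contact_force: [-0.7, -0.2, -1.2]
gripper_width: 0.409
```

```bash
python3 -c "
from h import *
plan([.44,-.2095,.26],-87)
f=wframe('w15'); C,m,co=held(f,'y')
for z0 in np.arange(-.03,.06,.02):
    q=C[m&(abs(C[...,2]-z0)<.004)]
    if len(q): print(round(z0,3),len(q),'x',np.percentile(q[:,0],[3,97]),'y',np.percentile(q[:,1],[5,50,95]))
"
```

```text
t 19.33 pos [ 0.4391 -0.209   0.3011] F [-0.6649 -0.1549 -1.1928] w 0.409 yawX -87.10637559423691
turn [ 0.02    0.0143 -0.0213] shift [ 0.0146 -0.0229  1.0275]
face y=a+b x+c z [-0.008  -0.0031 -0.0014] std 0.0004052993061344216 8791 12220 pitch deg -0.0791233207972474
-0.03 831 x [-0.017   0.0174] y [-0.0086 -0.008  -0.0074]
-0.01 797 x [-0.0167  0.0172] y [-0.0085 -0.0076 -0.0013]
0.01 502 x [-0.0159  0.0168] y [-0.0085 -0.0081 -0.0076]
0.03 374 x [-0.0168  0.0169] y [-0.0085 -0.0081 -0.0077]
0.05 183 x [-0.0558  0.0566] y [-0.0085 -0.0081 -0.0076]
```

View pics/w15.png

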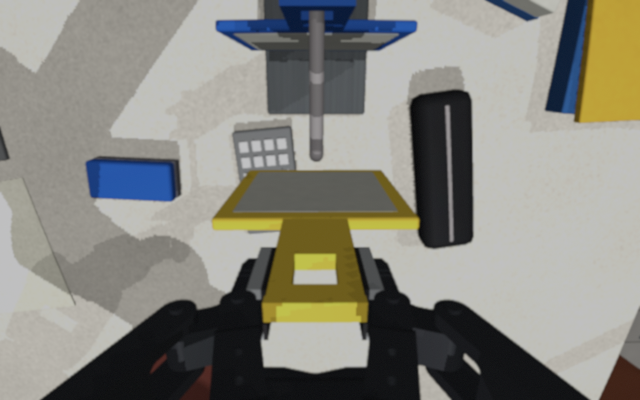

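Call:
carry_out(
  moves=[
    [[0,0,0,0.02,0,0.2,-1],[0,0,0,0,0,0.4,-1],[0,0,0,0,0,0.5,-1],[0,0,0,0,0,0.36,-1],[0,0,0,0,0,0.2,-1],[0,0,0,0,0,0,-1],[0,0,0,0,0,0,-1]],
  ],
)

```text
time: 19.97
tool_pos: [0.4397, -0.2082, 0.2355]
tool_rot: [0.0, 0.726, -0.688, -0.0]
contact_force: [0.1, 0.8, -0.7]
gripper_width: 0.413
```

```bash
python3 -c "
from h import *
go(np.array([0,-.005,-.0187]),[.4832,-.2076,.2535])
f=wframe('w16')
W=cloud(f,f['T']);C=cloud(f,f['hand_eye']); m=(W[...,2]>.235)&(W[...,2]<.27)&(abs(W[...,1]+.207)<.02)&(W[...,0]>.467)&(W[...,0]<.57)
m[:, :250]=0; m[:,370:]=0
for v in range(5,260,16):
    u=np.nonzero(m[v])[0]
    if len(u)>2: print(v,u.min(),u.max(),np.median(W[v,u],0), 'top',np.percentile(W[v,u,2],90), 'tool xyz',np.median(C[v,u],0))
"
```

```text
t 19.97 eye [ 0.4447 -0.208   0.2542] F [ 0.1219  0.8201 -0.7438] shift [ 0.0415 -0.961   0.0177] d+x/10mm [ 0.0008 -0.2501 -0.0001] down 1mm [ 0.    -0.     0.025]
5 308 331 [ 0.5438 -0.2047  0.2522] top 0.2538575035386694 tool xyz [ 0.0019 -0.1042 -0.0167]
21 308 331 [ 0.5389 -0.2049  0.2527] top 0.2540647546017266 tool xyz [ 0.0019 -0.0992 -0.0172]
37 308 331 [ 0.5339 -0.2052  0.2526] top 0.25354807770785553 tool xyz [ 0.002  -0.0942 -0.0171]
53 308 330 [ 0.5288 -0.2053  0.2528] top 0.25393416993054396 tool xyz [ 0.0018 -0.0891 -0.0173]
69 308 330 [ 0.5237 -0.2056  0.2522] top 0.25329467718922594 tool xyz [ 0.0018 -0.084  -0.0167]
85 308 330 [ 0.5184 -0.2059  0.2525] top 0.2538398375992073 tool xyz [ 0.0018 -0.0787 -0.017 ]
101 308 330 [ 0.5131 -0.2062  0.2527] top 0.25360393024997036 tool xyz [ 0.0018 -0.0733 -0.0172]
117 308 329 [ 0.5075 -0.2063  0.2525] top 0.2535415783193527 tool xyz [ 0.0017 -0.0677 -0.017 ]
133 308 329 [ 0.5019 -0.2066  0.2526] top 0.25412916043743805 tool xyz [ 0.0017 -0.0621 -0.017 ]
149 308 329 [ 0.496  -0.207   0.2527] top 0.25392560427034405 tool xyz [ 0.0017 -0.0563 -0.0172]
165 308 328 [ 0.4901 -0.2071  0.2526] top 0.25384654257156813 tool xyz [ 0.0015 -0.0503 -0.0171]
181 308 329 [ 0.4855 -0.2075  0.2582] top 0.2589728443212917 tool xyz [ 0.0017 -0.0457 -0.0227]
197 310 327 [ 0.4801 -0.2078  0.2605] top 0.261767421627142 tool xyz [ 0.0017 -0.0404 -0.025 ]
```

View pics/w16.png

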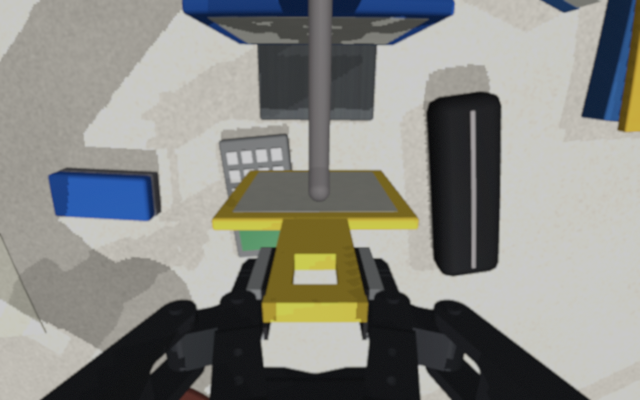

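Call:
carry_out(
  moves=[
    [[0,0,0,0.04,-0.07,0.01,-1],[0,0,0,0,-0.15,0,-1],[0,0,0,0,-0.18,0,-1],[0,0,0,0,-0.18,0,-1],[0,0,0,0,-0.15,0,-1],[0,0,0,0,-0.07,0,-1],[0,0,0,0,0,0,-1]],
  ],
)

```text
time: 20.6
tool_pos: [0.4724, -0.2089, 0.2352]
tool_rot: [0.0, 0.725, -0.688, -0.0]
contact_force: [0.2, 0.1, -0.2]
gripper_width: 0.41
```

```bash
python3 -c "
from h import *
go(np.array([0,-.005,-.0187]),[.505,-.2064,.2535])
f=wframe('w17'); save('w17c.png',cv2.resize(f['frame'][150:330,230:400],None,fx=3.3,fy=3.3))
"
```

```text
t 20.6 eye [ 0.4774 -0.2086  0.2539] F [ 0.1683  0.1198 -0.1519] shift [-0.0186 -0.6914  0.0086] d+x/10mm [ 0.0006 -0.2501 -0.0001] down 1mm [ 0.    -0.     0.025]
```

View pics/w17c.png

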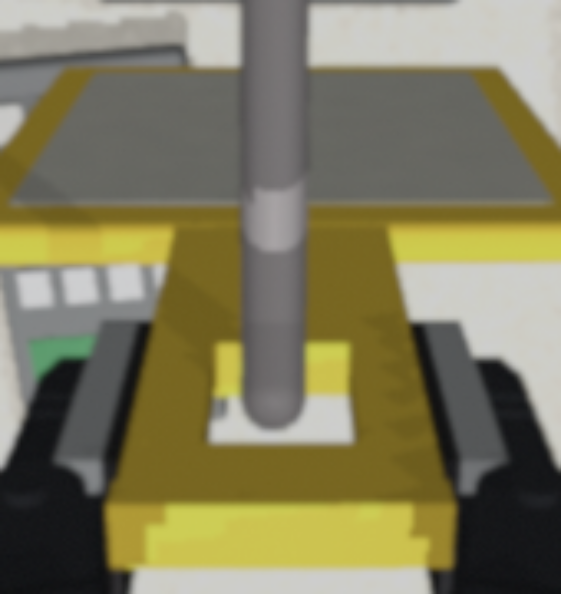

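Call:
carry_out(
  moves=[
    [[0,0,0,-0.01,-0.07,0,-1],[0,0,0,-0.01,-0.1,0,-1],[0,0,0,0,-0.1,0,-1],[0,0,0,0,-0.07,0,-1],[0,0,0,0,0,0,-1]],
  ],
)

```text
time: 21.07
tool_pos: [0.4858, -0.2074, 0.2353]
tool_rot: [-0.0, 0.725, -0.688, -0.0]
contact_force: [0.6, -0.2, -1.4]
gripper_width: 0.409
```

Call:
carry_out(
  moves=[
    [[0,0,0,0,-0.07,0,-1],[0,0,0,0,-0.13,0,-1],[0,0,0,0,-0.13,0,-1],[0,0,0,0,-0.06,0,-1],[0,0,0,0,0,0.1,-1],[0,0,0,0,0,0.1,-1],[0,0,0,0,0,0,-1],[0,0,0,0,0,0,-1]],
  ],
)

```text
time: 21.73
tool_pos: [0.5004, -0.2064, 0.2265]
tool_rot: [0.0, 0.725, -0.689, -0.001]
contact_force: [0.4, 0.6, -0.9]
gripper_width: 0.411
```

```bash
python3 -c "
from h import *
go(np.array([0,-.005,-.0187]),[.547,-.2042,.2418])
f=wframe('w18'); save('w18c.png',cv2.resize(f['frame'][100:330,210:430],None,fx=2.6,fy=2.6))
"
```

```text
t 21.73 eye [ 0.5054 -0.2062  0.2452] F [ 0.398   0.5692 -0.9227] shift [ 0.0045 -1.0402  0.0828] d+x/10mm [ 0.0005 -0.2501 -0.0004] down 1mm [ 0.    -0.     0.025]
```

View pics/w18c.png

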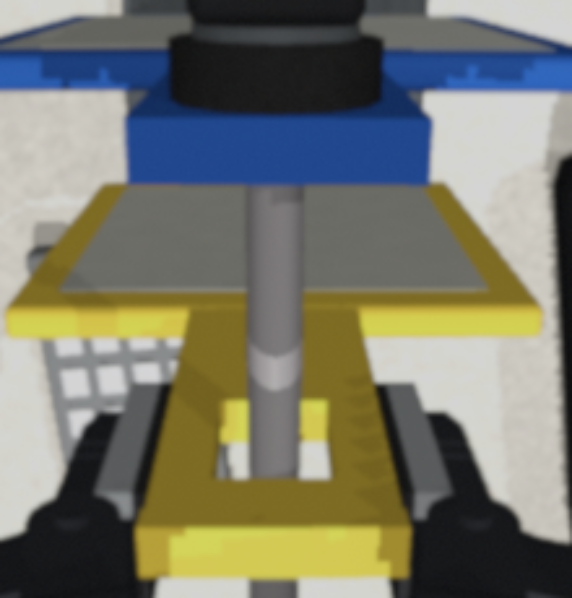

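Call:
carry_out(
  moves=[
    [[0,0,0,0,0,0.05,-1],[0,0,0,0,0,0,-1],[0,0,0,0,0,0,-1]],
  ],
)

```text
time: 22.03
tool_pos: [0.5008, -0.2066, 0.2252]
tool_rot: [0.0, 0.725, -0.689, -0.0]
contact_force: [0.2, -0.4, -1.4]
gripper_width: 0.41
```

Call:
carry_out(
  moves=[
    [[0,0,0,0,0,0.025,-1],[0,0,0,0,0,0,-1]],
  ],
)

```text
time: 22.2
tool_pos: [0.5008, -0.2066, 0.2242]
tool_rot: [0.0, 0.725, -0.689, -0.0]
contact_force: [-0.2, -0.0, -1.6]
gripper_width: 0.412
```

Call:
carry_out(
  moves=[
    [[0,0,0,0,0,0.025,-1],[0,0,0,0,0,0,-1]],
  ],
)

```text
time: 22.37
tool_pos: [0.5008, -0.2066, 0.2232]
tool_rot: [0.0, 0.725, -0.689, -0.0]
contact_force: [-0.9, 0.7, -0.2]
gripper_width: 0.409
```

```bash
python3 -c "
from h import *
go(np.array([0,-.005,-.0187]),[.547,-.2042,.2418])
"
```

```text
t 22.37 eye [ 0.5058 -0.2063  0.2419] F [-0.8836  0.7156 -0.2357] shift [-0.0003 -1.0306  0.0012] d+x/10mm [ 0.0005 -0.2501 -0.0001] down 1mm [ 0.    -0.     0.025]
```

Call:
carry_out(
  moves=[
    [[0,0,0,0,-0.05,-0.015,-1],[0,0,0,0,-0.13,0,-1],[0,0,0,0,-0.17,0,-1],[0,0,0,0,-0.17,0,-1],[0,0,0,0,-0.17,0,-1],[0,0,0,0,-0.13,0,-1],[0,0,0,0,-0.06,0,-1],[0,0,0,0,0,0,-1]],
  ],
)

```text
time: 23.03
tool_pos: [0.5366, -0.2047, 0.2237]
tool_rot: [0.0, 0.725, -0.688, -0.0]
contact_force: [-0.4, -0.6, -1.1]
gripper_width: 0.41
```

Call:
carry_out(
  moves=[
    [[0,0,0,0,-0.05,0,-1],[0,0,0,0,-0.05,0,-1],[0,0,0,0,0,0,-1]],
  ],
)

```text
time: 23.28
tool_pos: [0.5401, -0.2046, 0.2239]
tool_rot: [-0.0, 0.725, -0.689, -0.0]
contact_force: [0.7, 0.7, -1.4]
gripper_width: 0.411
```

Call:
carry_out(
  moves=[
    [[0,0,0,0,-0.04,0,-1],[0,0,0,0,0,0,-1]],
  ],
)

```text
time: 23.45
tool_pos: [0.5417, -0.2045, 0.2239]
tool_rot: [-0.0, 0.725, -0.689, -0.0]
contact_force: [-0.7, 0.1, -0.8]
gripper_width: 0.409
```

```bash
python3 -c "
from h import *
go(np.array([0,-.005,-.0187]),[.548,-.2042,.2418])
f=wframe('w19'); save('w19c.png',cv2.resize(f['frame'][170:330,210:430],None,fx=3.4,fy=3.4))
"
```

```text
t 23.45 eye [ 0.5467 -0.2043  0.2426] F [-0.6674  0.1351 -0.8488] shift [-0.0001 -0.0333  0.0203] d+x/10mm [ 0.0005 -0.2501 -0.    ] down 1mm [ 0.    -0.     0.025]
```

View pics/w19c.png

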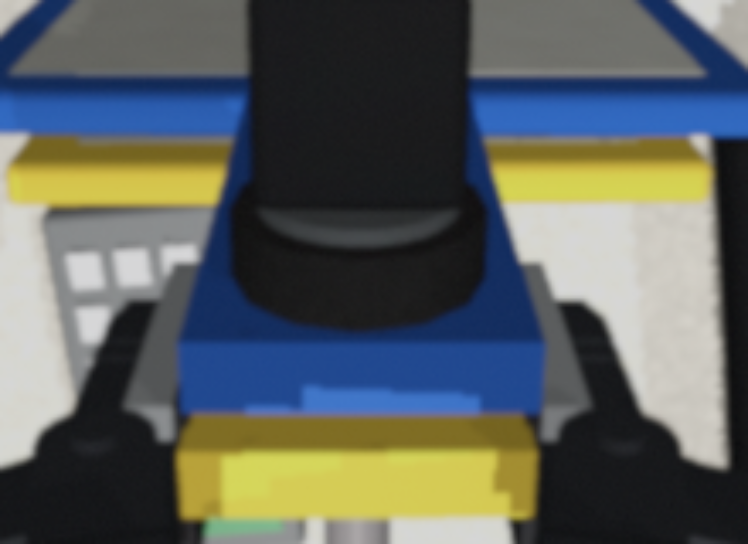

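Call:
carry_out(
  moves=[
    [[0,0,0,0,-0.04,0,-1],[0,0,0,0,0,0,-1]],
  ],
)

```text
time: 23.67
tool_pos: [0.5432, -0.2044, 0.2239]
tool_rot: [0.0, 0.725, -0.689, -0.0]
contact_force: [-0.6, -0.5, -0.6]
gripper_width: 0.414
```

Call:
carry_out(
  moves=[
    [[0,0,0,0,-0.04,0,-1],[0,0,0,0,0,0,-1]],
  ],
)

```text
time: 23.83
tool_pos: [0.5445, -0.2045, 0.2237]
tool_rot: [0.001, 0.725, -0.689, -0.0]
contact_force: [-2.4, -0.3, -0.2]
gripper_width: 0.41
```

Call:
carry_out(
  moves=[
    [[0,0,0,0,-0.04,0,-1],[0,0,0,0,0,0,-1]],
  ],
)

```text
time: 24.0
tool_pos: [0.5456, -0.2046, 0.2237]
tool_rot: [0.001, 0.725, -0.689, -0.001]
contact_force: [-6.0, -0.7, 1.3]
gripper_width: 0.41
```

```bash
python3 -c "
from h import *
go(np.array([0,-.005,-.0187]),[.548,-.2042,.2418])
f=wframe('w20'); save('w20c.png',cv2.resize(f['frame'][170:330,210:430],None,fx=3.4,fy=3.4))
"
```

```text
t 24.0 eye [ 0.5506 -0.2043  0.2423] F [-5.9903 -0.7445  1.2995] shift [-0.006   0.0651  0.0136] d+x/10mm [ 0.0004 -0.2501 -0.0007] down 1mm [-0.     -0.0001  0.025 ]
```

View pics/w20c.png

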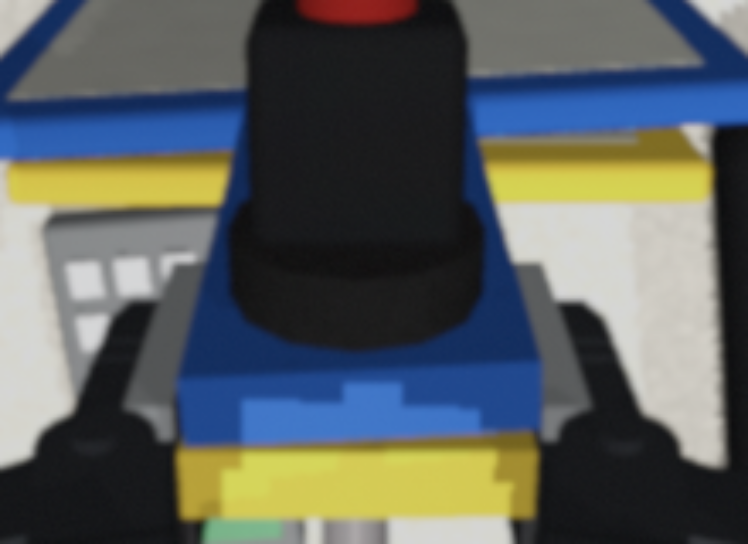

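Call:
carry_out(
  moves=[
    [[0,0,0,0,0.06,0.01,-1],[0,0,0,0,0,0,-1],[0,0,0,0,0,0,0.1],[0,0,0,0,0,0,0.3],[0,0,0,0,0,0,0.3],[0,0,0,0,0.06,0,0.3],[0,0,0,0,0.06,0,0.3],[0,0,0,0,0,0,0.3]],
  ],
)

```text
time: 24.72
tool_pos: [0.5389, -0.2046, 0.2236]
tool_rot: [0.0, 0.725, -0.689, -0.0]
contact_force: [-1.0, 0.3, -0.5]
gripper_width: 0.646
```

```bash
python3 -c "
from h import *
go(np.array([0,-.005,-.0187]),[.548,-.2042,.2418])
f=wframe('w21'); save('w21c.png',cv2.resize(f['frame'][170:330,210:430],None,fx=3.4,fy=3.4))
print(f['tool'][:3,3])
"
```

```text
t 24.72 eye [ 0.5439 -0.2044  0.2423] F [-1.0373  0.2772 -0.4604] shift [ 0.0008 -0.1015  0.0114] d+x/10mm [ 0.0005 -0.2501 -0.    ] down 1mm [ 0.    -0.     0.025]
[ 0.5389 -0.2046  0.2236]
```

View pics/w21c.png

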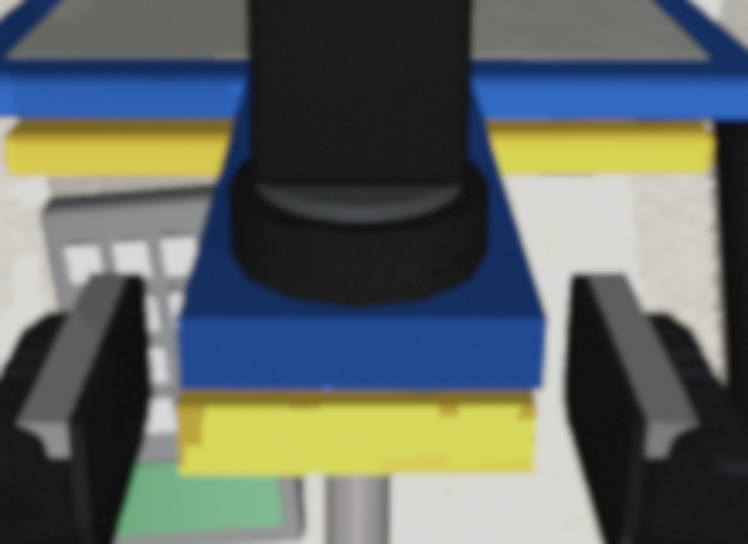

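Call:
carry_out(
  moves=[
    [[0,0,0,0,0,0,-1],[0,0,0,0,0,0,-1],[0,0,0,0,0,0,-1],[0,0,0,0,0,0,-1],[0,0,0,0,-0.05,0,-1],[0,0,0,0,0,0,-1]],
  ],
)

```text
time: 25.27
tool_pos: [0.5413, -0.2046, 0.2237]
tool_rot: [0.0, 0.725, -0.689, -0.0]
contact_force: [-1.5, -1.7, 2.2]
gripper_width: 0.409
```

Call:
carry_out(
  moves=[
    [[0,0,0,0,-0.05,0,-1],[0,0,0,0,0,0,-1]],
  ],
)

```text
time: 25.43
tool_pos: [0.5426, -0.2046, 0.2237]
tool_rot: [0.001, 0.725, -0.689, -0.001]
contact_force: [-4.1, -1.1, 4.1]
gripper_width: 0.411
```

```bash
python3 -c "
from h import *
go(np.array([0,-.010,-.0187]),[.548,-.2042,.2418])
f=wframe('w22'); save('w22c.png',cv2.resize(f['frame'][170:330,210:430],None,fx=3.4,fy=3.4))
"
```

```text
t 25.43 eye [ 0.5526 -0.2041  0.2424] F [-4.0574 -1.0588  4.0825] shift [-0.0026  0.1158  0.0146] d+x/10mm [ 0.0004 -0.2501 -0.0006] down 1mm [ 0.     -0.0001  0.025 ]
```

View pics/w22c.png

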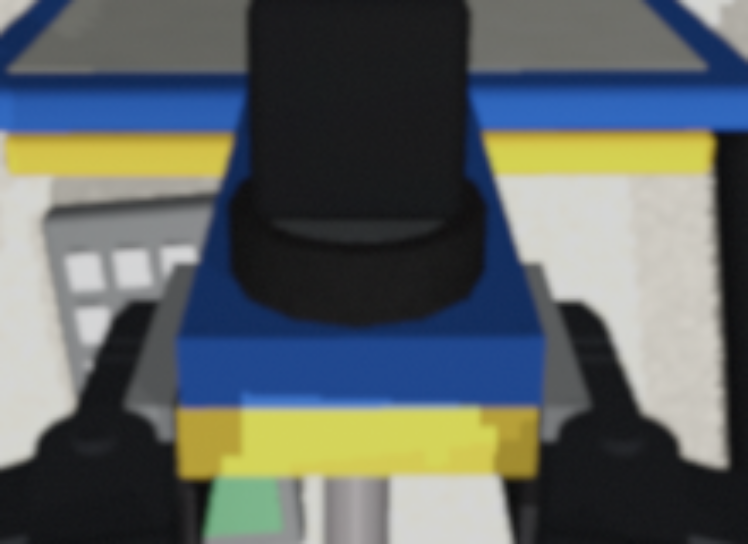

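Call:
carry_out(
  moves=[
    [[0,0,0,0,0.04,0.01,-1],[0,0,0,0,0,0,0.1],[0,0,0,0,0,0,0.4],[0,0,0,0,0,0,1],[0,0,0,0,0,0,1],[0,0,0,0,0,0,1],[0,0,0,0,0,0,1]],
  ],
)

```text
time: 26.07
tool_pos: [0.5416, -0.2044, 0.2229]
tool_rot: [-0.0, 0.725, -0.688, -0.0]
contact_force: [-1.0, 0.4, -1.3]
gripper_width: 1.0
```

Call:
carry_out(
  moves=[
    [[0,0,0,0,0,-0.3,1],[0,0,0,0,0,-0.6,1],[0,0,0,0,0,-0.9,1],[0,0,0,0,0,-0.9,1],[0,0,0,0,0,-0.4,1],[0,0,0,0,0,0,1]],
  ],
)

```text
time: 26.57
tool_pos: [0.5434, -0.2054, 0.355]
tool_rot: [-0.002, 0.725, -0.688, 0.005]
contact_force: [0.6, -0.8, 0.8]
gripper_width: 0.997
```

```bash
python3 -c "
from h import *
plan([.4902,.2958,.30],-83.0)
f=wframe('w23')
"
```

```text
t 26.57 pos [ 0.5434 -0.2054  0.355 ] F [ 0.5895 -0.7635  0.7718] w 0.997 yawX -87.02607077261263
turn [-0.1089 -0.0699 -0.8049] shift [-12.5995  -0.207    1.3754]
```

View pics/w23.png

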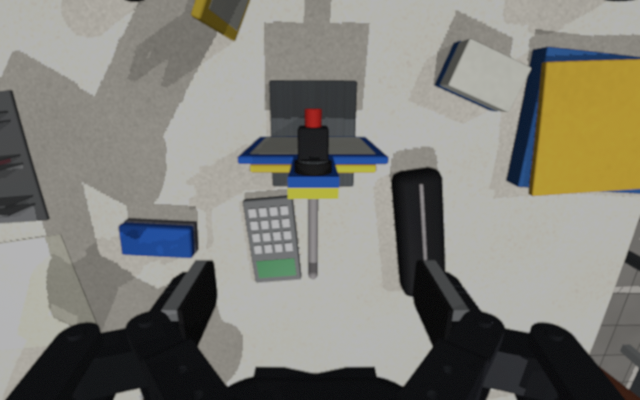

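Call:
carry_out(
  moves=[
    [[-0.1,-0.07,-0.8,-0.4,0,0,1],[0,0,0,-0.7,-0.02,0,1],[0,0,0,-0.9,-0.02,0,1],[0,0,0,-0.97,-0.02,0,1],[0,0,0,-0.97,-0.02,0,1],[0,0,0,-0.97,-0.02,0,1],[0,0,0,-0.97,-0.02,0,1],[0,0,0,-0.97,-0.02,0,1]],
  ],
)

```text
time: 27.28
tool_pos: [0.5139, 0.07, 0.3472]
tool_rot: [0.002, 0.749, -0.663, -0.006]
contact_force: [0.7, 0.4, -0.3]
gripper_width: 1.006
```

Call:
carry_out(
  moves=[
    [[0,0,0,-0.97,-0.02,0.1,1],[0,0,0,-0.97,-0.02,0.2,1],[0,0,0,-0.97,-0.02,0.2,1],[0,0,0,-0.97,-0.02,0.2,1],[0,0,0,-0.8,-0.02,0.3,1],[0,0,0,-0.6,0,0.3,1],[0,0,0,-0.3,0,0.2,1],[0,0,0,-0.15,0,0,1]],
  ],
)

```text
time: 27.95
tool_pos: [0.4888, 0.2973, 0.2862]
tool_rot: [0.004, 0.749, -0.662, -0.007]
contact_force: [0.2, -0.3, -0.6]
gripper_width: 0.998
```

Call:
carry_out(
  moves=[
    [[0,0,0,0,0,0,1],[0,0,0,0,0,0,1]],
  ],
)

```text
time: 28.12
tool_pos: [0.491, 0.2957, 0.2905]
tool_rot: [0.001, 0.749, -0.663, -0.005]
contact_force: [0.1, -0.5, 1.0]
gripper_width: 0.997
```

```bash
python3 -c "
from h import *
plan([.4902,.2958,.14],-83.0)
f=wframe('w24'); C=cloud(f,f['T']); hsv=cv2.cvtColor(f['frame'],cv2.COLOR_RGB2HSV)
yaw=np.radians(6.9);ry=np.array([-np.sin(yaw),np.cos(yaw)]);rx=np.array([np.cos(yaw),np.sin(yaw)])
for n,ze in (('p',.159),):
  m=cv2.inRange(hsv,np.array(HS[n][0]),np.array(HS[n][1]))>0
  P=C[m&(C[...,2]>ze+.012)&(C[...,2]<ze+.04)&(C[...,1]>.2)]
  q=P[:,:2]-[.499,.294]; print(n,len(P),'zmax',np.percentile(P[:,2],98),'rx',np.percentile(q@rx,[5,50,95]),'ry',np.percentile(q@ry,[3,97]))
"
```

```text
t 28.12 pos [0.491  0.2957 0.2905] F [ 0.1025 -0.4849  1.015 ] w 0.997 yawX -83.06677642050279
turn [ 0.0968  0.0688 -0.0131] shift [-0.004   0.0195  3.7628]
p 661 zmax 0.18374175775846738 rx [-0.0041  0.001   0.0034] ry [-0.0144  0.0194]
```

View pics/w24.png

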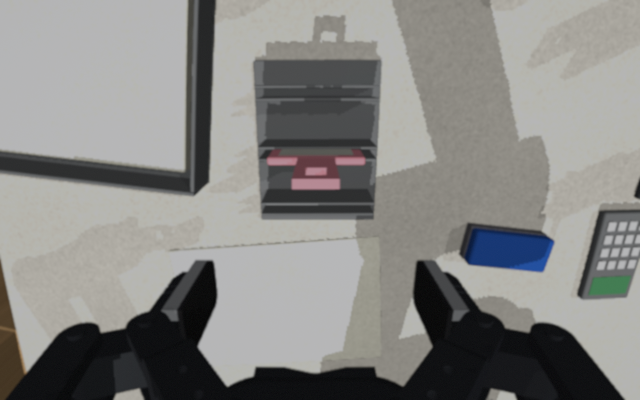

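Call:
carry_out(
  moves=[
    [[0.09,0.07,0,0,0.02,0.4,1],[0,0,0,0,0,0.8,1],[0,0,0,0,0,0.85,1],[0,0,0,0,0,0.75,1],[0,0,0,0,0,0.5,1],[0,0,0,0,0,0.3,1],[0,0,0,0,0,0.15,1],[0,0,0,0,0,0,1]],
  ],
)

```text
time: 28.83
tool_pos: [0.4897, 0.2957, 0.1398]
tool_rot: [0.001, 0.748, -0.663, -0.001]
contact_force: [-0.3, -0.5, 0.1]
gripper_width: 1.003
```

Call:
carry_out(
  moves=[
    [[0,0,0,0,0,0,1],[0,0,0,0,0,0,1],[0,0,0,0,0,0,1]],
  ],
)

```text
time: 29.08
tool_pos: [0.4907, 0.297, 0.1423]
tool_rot: [-0.001, 0.749, -0.663, 0.0]
contact_force: [0.5, -0.6, -0.1]
gripper_width: 1.0
```

```bash
python3 -c "
from h import *
plan([.4902,.2958,.14],-83.0)
"
```

```text
t 29.08 pos [0.4907 0.297  0.1423] F [ 0.547  -0.5515 -0.0561] w 1.0 yawX -83.02905819394866
turn [-0.0286  0.0162 -0.0058] shift [0.0282 0.017  0.0579]
```

Good; a small touch-up and close.

Call:
carry_out(
  moves=[
    [[-0.03,0.01,0,0.02,0.02,0.05,1],[0,0,0,0,0,0,-1],[0,0,0,0,0,0,-1],[0,0,0,0,0,0,-1],[0,0,0,0,0,0,-1],[0,0,0,0,0,0,-1],[0,0,0,0,0,0,-1],[0,0,0,0,0,0,-1]],
  ],
)

```text
time: 29.75
tool_pos: [0.489, 0.2957, 0.1385]
tool_rot: [0.001, 0.749, -0.663, -0.001]
contact_force: [-0.3, -0.7, 1.1]
gripper_width: 0.407
```

```bash
python3 -c "
from h import *
plan([.44,-.2095,.28],-87)
f=wframe('w25'); C,m,co=held(f,'p')
"
```

```text
t 29.75 pos [0.489  0.2957 0.1385] F [-0.3208 -0.6657  1.1352] w 0.407 yawX -83.02267463948685
turn [ 0.0367 -0.0054  0.7955] shift [12.5492  1.8831 -3.5386]
face y=a+b x+c z [-0.013  -0.0018 -0.0044] std 0.0003677995794728269 8040 10714 pitch deg -0.25000314024980336
```

View pics/w25.png

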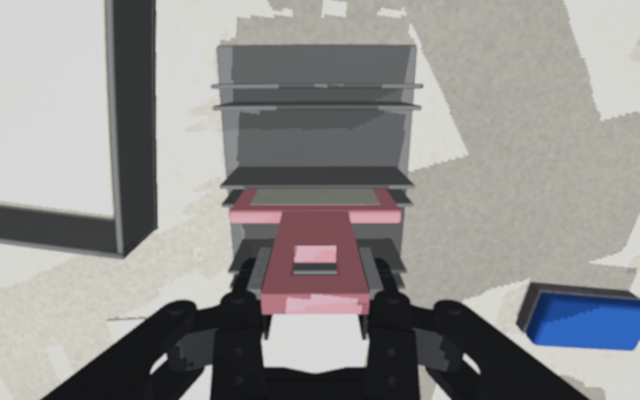

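Call:
carry_out(
  moves=[
    [[0,0,0,0,0,-0.2,-1],[0,0,0,0,0,-0.4,-1],[0,0,0,0,0,-0.6,-1],[0,0,0,0,0,-0.7,-1],[0,0,0.2,0,0,-0.6,-1],[0,0,0.2,0,0,-0.5,-1],[0,0,0.2,0,0,-0.35,-1],[0.03,0,0.2,0.2,0.03,-0.2,-1]],
  ],
)

```text
time: 30.47
tool_pos: [0.4893, 0.2885, 0.2827]
tool_rot: [-0.001, 0.725, -0.689, 0.0]
contact_force: [0.2, 0.1, -1.1]
gripper_width: 0.407
```

Call:
carry_out(
  moves=[
    [[0,0,0,0.4,0.06,0,-1],[0,0,0,0.6,0.09,0,-1],[0,0,0,0.75,0.12,0,-1],[0,0,0,0.9,0.12,0,-1],[0,0,0,0.9,0.12,0,-1],[0,0,0,0.9,0.12,0,-1],[0,0,0,0.9,0.12,0,-1],[0,0,0,0.9,0.12,0,-1]],
  ],
)

```text
time: 31.13
tool_pos: [0.4656, 0.0344, 0.2792]
tool_rot: [0.001, 0.725, -0.689, -0.001]
contact_force: [0.6, -1.1, -1.9]
gripper_width: 0.409
```

Call:
carry_out(
  moves=[
    [[0,0,0,0.9,0.12,0,-1],[0,0,0,0.9,0.12,0,-1],[0,0,0,0.9,0.12,0,-1],[0,0,0,0.85,0.12,0,-1],[0,0,0,0.75,0.12,0,-1],[0,0,0,0.6,0.12,0,-1],[0,0,0,0.5,0.1,0,-1],[0,0,0,0.35,0.08,0,-1]],
  ],
)

```text
time: 31.8
tool_pos: [0.4415, -0.1972, 0.2792]
tool_rot: [0.001, 0.724, -0.689, -0.001]
contact_force: [0.2, 0.4, -1.4]
gripper_width: 0.41
```

Call:
carry_out(
  moves=[
    [[0,0,0,0.2,0.06,0,-1],[0,0,0,0.1,0.04,0,-1],[0,0,0,0,0.02,0,-1],[0,0,0,0,0,0,-1],[0,0,0,0,0,0,-1]],
  ],
)

```text
time: 32.22
tool_pos: [0.4388, -0.2068, 0.2804]
tool_rot: [0.0, 0.726, -0.688, -0.0]
contact_force: [0.1, -0.3, -1.7]
gripper_width: 0.408
```

```bash
python3 -c "
from h import *
plan([.4375,-.2100,.2330],-87)
f=wframe('w26'); C,m,co=held(f,'p')
W=cloud(f,f['T']);C=cloud(f,f['hand_eye']); m=(W[...,2]>.235)&(W[...,2]<.27)&(abs(W[...,1]+.207)<.02)&(W[...,0]>.467)&(W[...,0]<.57)
m[:, :250]=0; m[:,370:]=0
for v in range(5,260,16):
    u=np.nonzero(m[v])[0]
    if len(u)>2: print(v,u.min(),u.max(),np.median(W[v,u],0), 'tool xyz',np.median(C[v,u],0))
"
```

```text
t 32.22 pos [ 0.4388 -0.2068  0.2804] F [ 0.112  -0.3372 -1.6812] w 0.408 yawX -86.97211059316166
turn [ 0.0094 -0.0029  0.0056] shift [0.0792 0.0361 1.1859]
face y=a+b x+c z [-0.013  -0.0013 -0.0053] std 0.00037254119232849113 8336 10665 pitch deg -0.300934530978021
5 281 365 [ 0.5496 -0.2047  0.2653] tool xyz [ 0.0038 -0.1108  0.015 ]
21 284 360 [ 0.5458 -0.2048  0.2487] tool xyz [ 0.0037 -0.1074  0.0317]
37 313 330 [ 0.5388 -0.2045  0.2525] tool xyz [ 0.003  -0.1     0.0278]
53 313 329 [ 0.5319 -0.2051  0.2526] tool xyz [ 0.0033 -0.0931  0.0278]
69 313 329 [ 0.5248 -0.2055  0.2528] tool xyz [ 0.0033 -0.086   0.0276]
85 313 329 [ 0.5177 -0.2059  0.2527] tool xyz [ 0.0033 -0.0788  0.0277]
101 313 329 [ 0.5103 -0.2063  0.2524] tool xyz [ 0.0034 -0.0715  0.028 ]
117 313 328 [ 0.5028 -0.2068  0.2523] tool xyz [ 0.0034 -0.0639  0.0281]
133 313 328 [ 0.4952 -0.207   0.2528] tool xyz [ 0.0032 -0.0563  0.0275]
149 313 328 [ 0.4876 -0.2074  0.2549] tool xyz [ 0.0032 -0.0487  0.0255]
165 313 328 [ 0.4809 -0.2076  0.2608] tool xyz [ 0.0031 -0.042   0.0197]
```

View pics/w26.png

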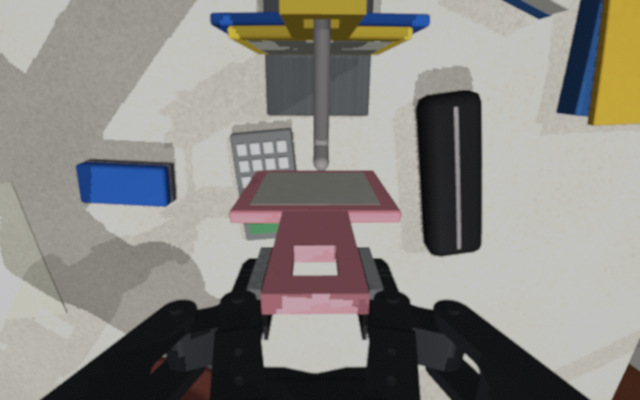

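Call:
carry_out(
  moves=[
    [[0,0,0,0.04,0,0.2,-1],[0,0,0,0.04,0,0.35,-1],[0,0,0,0,0,0.35,-1],[0,0,0,0,0,0.2,-1],[0,0,0,0,0,0.09,-1],[0,0,0,0,0,0,-1],[0,0,0,0,0,0,-1]],
  ],
)

```text
time: 32.85
tool_pos: [0.4388, -0.2107, 0.2326]
tool_rot: [0.001, 0.725, -0.689, -0.0]
contact_force: [-0.7, 0.5, 0.3]
gripper_width: 0.407
```

Call:
carry_out(
  moves=[
    [[0,0,0,0,-0.07,0,-1],[0,0,0,0,-0.14,0,-1],[0,0,0,0,-0.15,0,-1],[0,0,0,0,-0.15,0,-1],[0,0,0,0,-0.12,0,-1],[0,0,0,0,-0.07,0,-1],[0,0,0,0,0,0,-1]],
  ],
)

```text
time: 33.43
tool_pos: [0.4675, -0.2092, 0.2329]
tool_rot: [0.0, 0.725, -0.688, -0.0]
contact_force: [0.1, 0.2, -1.0]
gripper_width: 0.405
```

```bash
python3 -c "
from h import *
go(np.array([0,-.0095,-.0205]),[.505,-.2064,.2537])
f=wframe('w27'); held(f,'p'); save('w27c.png',cv2.resize(f['frame'][150:330,230:400],None,fx=3.3,fy=3.3))
"
```

```text
t 33.43 eye [ 0.477  -0.2087  0.2534] F [ 0.09    0.2205 -0.9528] shift [-0.0203 -0.7029 -0.0083] d+x/10mm [ 0.0006 -0.2501 -0.0002] down 1mm [-0.    -0.     0.025]
face y=a+b x+c z [-0.013  -0.0013 -0.0048] std 0.00036551840073415295 7443 9751 pitch deg -0.2763130955975464
```

View pics/w27c.png

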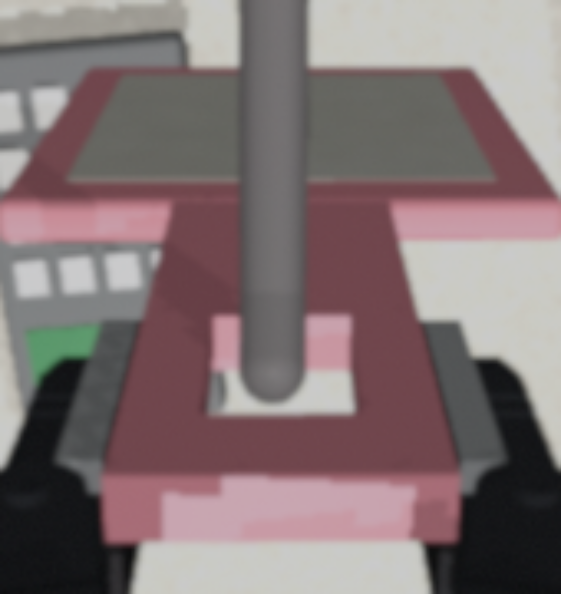

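Call:
carry_out(
  moves=[
    [[0,0,0,-0.01,-0.07,0,-1],[0,0,0,-0.01,-0.1,0,-1],[0,0,0,0,-0.1,0,-1],[0,0,0,0,-0.07,0,-1],[0,0,0,0,0,0,-1]],
  ],
)

```text
time: 33.9
tool_pos: [0.4808, -0.2077, 0.233]
tool_rot: [0.0, 0.725, -0.688, -0.0]
contact_force: [-0.2, -0.2, -0.5]
gripper_width: 0.407
```

Call:
carry_out(
  moves=[
    [[0,0,0,0,-0.07,0,-1],[0,0,0,0,-0.13,0,-1],[0,0,0,0,-0.13,0,-1],[0,0,0,0,-0.06,0,-1],[0,0,0,0,0,0.1,-1],[0,0,0,0,0,0.1,-1],[0,0,0,0,0,0.025,-1],[0,0,0,0,0,0,-1]],
  ],
)

```text
time: 34.57
tool_pos: [0.4954, -0.2067, 0.2229]
tool_rot: [0.001, 0.725, -0.689, -0.001]
contact_force: [-0.3, 0.2, -0.6]
gripper_width: 0.41
```

Call:
carry_out(
  moves=[
    [[0,0,0,0,0,0.025,-1],[0,0,0,0,0,0,-1]],
  ],
)

```text
time: 34.73
tool_pos: [0.4958, -0.207, 0.2228]
tool_rot: [0.001, 0.725, -0.689, -0.0]
contact_force: [-0.0, -0.0, -1.6]
gripper_width: 0.405
```

Call:
carry_out(
  moves=[
    [[0,0,0,0,0,0.025,-1],[0,0,0,0,0,0,-1]],
  ],
)

```text
time: 34.9
tool_pos: [0.4959, -0.207, 0.2219]
tool_rot: [0.001, 0.725, -0.689, -0.0]
contact_force: [-0.4, 0.6, -0.0]
gripper_width: 0.411
```

```bash
python3 -c "
from h import *
go(np.array([0,-.0095,-.0205]),[.54,-.2046,.2425])
f=wframe('w28'); held(f,'p'); save('w28c.png',cv2.resize(f['frame'][100:330,210:430],None,fx=2.6,fy=2.6))
"
```

```text
t 34.9 eye [ 0.5054 -0.2065  0.2424] F [-0.4399  0.6473 -0.0131] shift [-0.0022 -0.8669 -0.0031] d+x/10mm [ 0.0005 -0.2501 -0.0002] down 1mm [-0.    -0.     0.025]
face y=a+b x+c z [-0.013  -0.0015 -0.0049] std 0.0003734691784424812 7075 9203 pitch deg -0.27842507751532924
```

View pics/w28c.png

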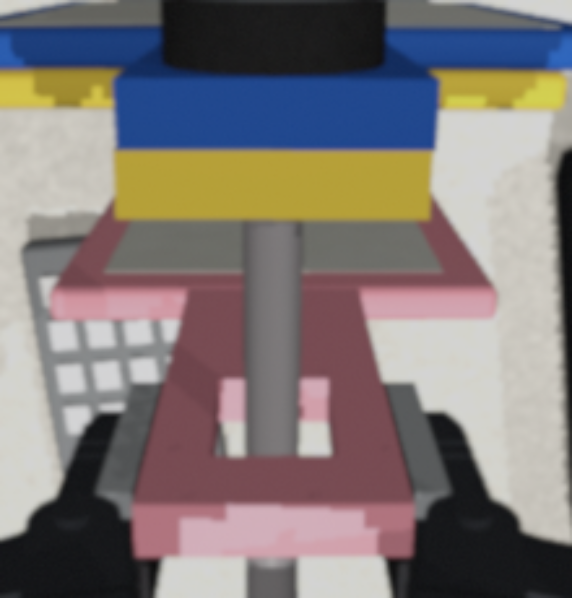

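Call:
carry_out(
  moves=[
    [[0,0,0,0,-0.05,-0.015,-1],[0,0,0,0,-0.12,0,-1],[0,0,0,0,-0.14,0,-1],[0,0,0,0,-0.14,0,-1],[0,0,0,0,-0.12,0,-1],[0,0,0,0,-0.1,0,-1],[0,0,0,0,-0.05,0,-1],[0,0,0,0,0,0,-1]],
  ],
)

```text
time: 35.62
tool_pos: [0.5251, -0.2054, 0.2224]
tool_rot: [0.001, 0.725, -0.688, -0.0]
contact_force: [0.5, -0.5, -0.7]
gripper_width: 0.41
```

Call:
carry_out(
  moves=[
    [[0,0,0,0,-0.05,0,-1],[0,0,0,0,0,0,-1]],
  ],
)

```text
time: 35.78
tool_pos: [0.5268, -0.2054, 0.2225]
tool_rot: [0.0, 0.725, -0.688, -0.0]
contact_force: [0.1, 0.1, -1.2]
gripper_width: 0.407
```

Call:
carry_out(
  moves=[
    [[0,0,0,0,-0.05,0,-1],[0,0,0,0,0,0,-1]],
  ],
)

```text
time: 35.95
tool_pos: [0.5288, -0.2053, 0.2226]
tool_rot: [0.0, 0.725, -0.689, 0.0]
contact_force: [0.4, 0.2, -0.1]
gripper_width: 0.403
```

Call:
carry_out(
  moves=[
    [[0,0,0,0,-0.04,0,-1],[0,0,0,0,0,0,-1]],
  ],
)

```text
time: 36.12
tool_pos: [0.5304, -0.2052, 0.2226]
tool_rot: [0.0, 0.725, -0.689, 0.0]
contact_force: [-0.6, 0.7, -0.9]
gripper_width: 0.41
```

```bash
python3 -c "
from h import *
go(np.array([0,-.0095,-.0205]),[.54,-.2046,.2425])
f=wframe('w29'); save('w29c.png',cv2.resize(f['frame'][150:330,210:430],None,fx=3.2,fy=3.2))
"
```

```text
t 36.12 eye [ 0.5399 -0.2047  0.2431] F [-0.64    0.713  -0.9256] shift [-0.0025 -0.0019  0.0144] d+x/10mm [ 0.0005 -0.2501 -0.0001] down 1mm [-0.    -0.     0.025]
```

View pics/w29c.png

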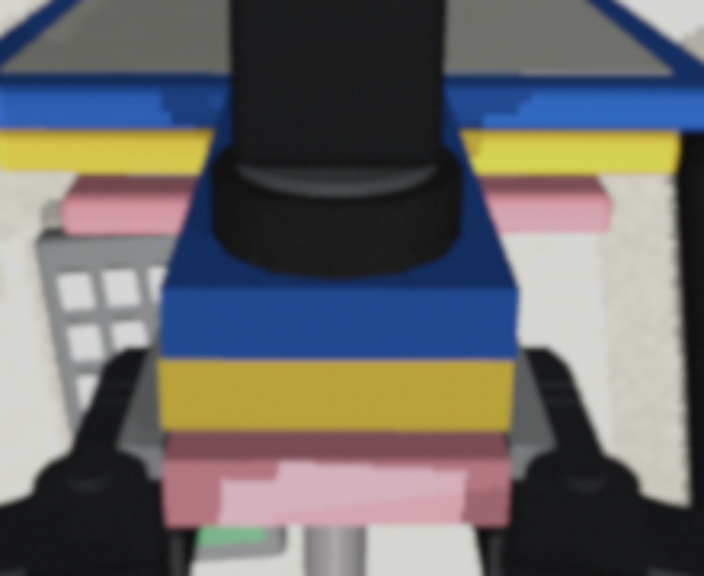

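Call:
carry_out(
  moves=[
    [[0,0,0,0,-0.04,0,-1],[0,0,0,0,0,0,-1]],
  ],
)

```text
time: 36.33
tool_pos: [0.532, -0.2051, 0.2225]
tool_rot: [0.0, 0.725, -0.688, 0.0]
contact_force: [-0.1, 0.3, -0.2]
gripper_width: 0.404
```

Call:
carry_out(
  moves=[
    [[0,0,0,0,-0.04,0,-1],[0,0,0,0,0,0,-1]],
  ],
)

```text
time: 36.5
tool_pos: [0.5334, -0.2051, 0.2224]
tool_rot: [0.001, 0.725, -0.689, -0.0]
contact_force: [-1.4, -0.2, -0.7]
gripper_width: 0.409
```

Call:
carry_out(
  moves=[
    [[0,0,0,0,-0.03,0,-1],[0,0,0,0,0,0,-1]],
  ],
)

```text
time: 36.67
tool_pos: [0.534, -0.2051, 0.2224]
tool_rot: [0.001, 0.725, -0.689, -0.001]
contact_force: [-4.8, -0.3, 0.5]
gripper_width: 0.41
```

```bash
python3 -c "
from h import *
go(np.array([0,-.0095,-.0205]),[.54,-.2046,.2425])
f=wframe('w30'); save('w30c.png',cv2.resize(f['frame'][150:330,210:430],None,fx=3.2,fy=3.2))
"
```

```text
t 36.67 eye [ 0.5436 -0.2045  0.2429] F [-4.7626 -0.2589  0.5462] shift [-0.0033  0.0888  0.0096] d+x/10mm [ 0.0004 -0.2501 -0.0008] down 1mm [-0.     -0.0001  0.025 ]
```

View pics/w30c.png

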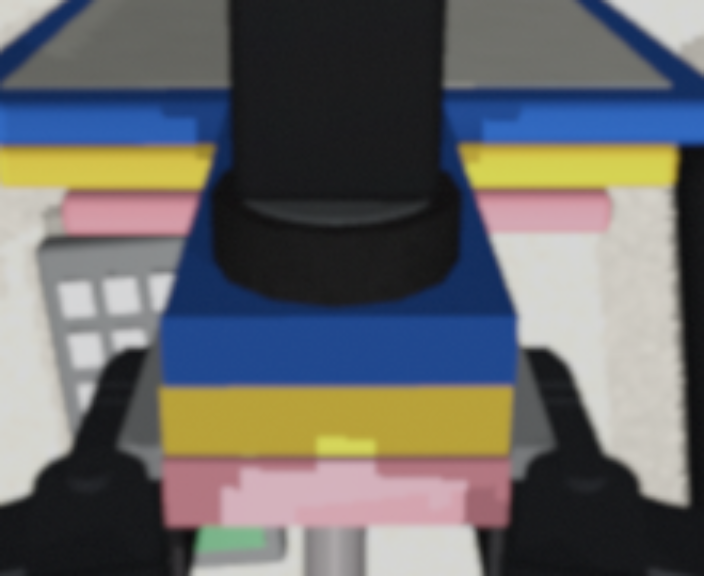

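Call:
carry_out(
  moves=[
    [[0,0,0,0,0.045,0.01,-1],[0,0,0,0,0,0,-1],[0,0,0,0,0,0,0.1],[0,0,0,0,0,0,0.4],[0,0,0,0,0,0,1],[0,0,0,0,0,0,1],[0,0,0,0,0,0,1],[0,0,0,0,0,0,1]],
  ],
)

```text
time: 37.38
tool_pos: [0.533, -0.2051, 0.2222]
tool_rot: [0.0, 0.725, -0.688, 0.0]
contact_force: [-0.3, -0.5, 0.2]
gripper_width: 1.003
```

```bash
python3 -c "
from h import *
go(np.array([0,-.0095,-.0205]),[.54,-.2046,.2425])
f=wframe('w31'); save('w31c.png',cv2.resize(f['frame'][150:330,210:430],None,fx=3.2,fy=3.2))
"
```

```text
t 37.38 eye [ 0.5425 -0.2045  0.2427] F [-0.2971 -0.4519  0.1936] shift [-0.0019  0.062   0.0055] d+x/10mm [ 0.0005 -0.2501 -0.0001] down 1mm [-0.    -0.     0.025]
```

View pics/w31c.png

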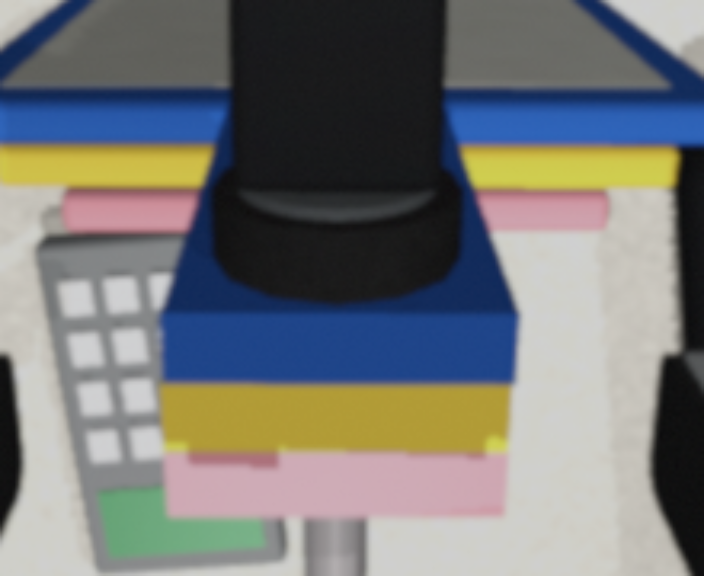

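Call:
carry_out(
  moves=[
    [[0,0,0,0,0,-0.2,1],[0,0,0,0,0,-0.5,1],[0,0,0,0,0,-0.8,1],[0,0,0,0,0,-0.8,1],[0,0,0,0,0,-0.6,1],[0,0,0,0,0.4,-0.3,1],[0,0,0,0,0.6,0,1],[0,0,0,0,0.6,0,1]],
  ],
)

```text
time: 38.1
tool_pos: [0.469, -0.2085, 0.3526]
tool_rot: [0.0, 0.726, -0.688, 0.002]
contact_force: [0.3, -0.3, 0.4]
gripper_width: 0.999
```

Call:
carry_out(
  moves=[
    [[0,0,0,0,0.3,0,1],[0,0,0,0,0,0,1],[0,0,0,0,0,0,1]],
  ],
)

```text
time: 38.35
tool_pos: [0.4571, -0.2091, 0.3511]
tool_rot: [0.0, 0.725, -0.689, 0.001]
contact_force: [-0.1, 0.8, 0.2]
gripper_width: 1.003
```

```bash
python3 -c "
from h import *
plan([.45,-.2046,.35],-87)
f=wframe('w32'); W=cloud(f,f['T'])
for v in range(0,200,4):
    p=W[v,310:330]; c=f['frame'][v,320]
    print(v,np.nanmedian(p,0).round(4),c,end=' | ' if (v//4)%2 else '\n')
g=grab_frame('scene'); save('s32.png',cv2.resize(g['frame'][60:300,100:420],None,fx=2.4,fy=2.4))
"
```

```text
t 38.35 pos [ 0.4571 -0.2091  0.3511] F [-0.0854  0.7871  0.1552] w 1.003 yawX -87.0624558548468
turn [-0.0094 -0.0171 -0.0125] shift [-0.1204  0.1705  0.0265]
0 [ 0.587  -0.2056  0.2574] [22 22 23]
4 [ 0.5847 -0.206   0.2573] [22 21 22] | 8 [ 0.5825 -0.2062  0.2571] [21 21 22]
12 [ 0.5802 -0.2063  0.2574] [20 21 22] | 16 [ 0.5778 -0.2064  0.2574] [21 21 23]
20 [ 0.5755 -0.2065  0.2573] [26 26 28] | 24 [ 0.5732 -0.2067  0.2573] [16 15 17]
28 [ 0.5701 -0.2068  0.2624] [31 32 34] | 32 [ 0.5678 -0.2069  0.262 ] [25 25 24]
36 [ 0.5655 -0.207   0.2622] [26 26 26] | 40 [ 0.5631 -0.2071  0.2626] [23 39 78]
44 [ 0.5606 -0.2072  0.2649] [ 36  77 151] | 48 [ 0.5583 -0.2074  0.2649] [ 34  77 150]
52 [ 0.5559 -0.2075  0.2648] [ 38  78 151] | 56 [ 0.5536 -0.2073  0.2649] [166 165  67]
60 [ 0.5512 -0.2077  0.2654] [170 168  59] | 64 [ 0.5488 -0.2079  0.2652] [170 168  59]
68 [ 0.5465 -0.208   0.2654] [164 144  99] | 72 [ 0.5441 -0.2084  0.2653] [169 125 136]
76 [ 0.5417 -0.2086  0.2652] [169 126 136] | 80 [ 0.5393 -0.2081  0.2653] [166 122 133]
84 [ 0.5375 -0.2099  0.184 ] [78 75 75] | 88 [ 0.5341
[... 515 characters left out ...]
7  0.1259] [154 154 147]
140 [ 0.4809 -0.2139  0.1262] [154 153 146] | 144 [ 0.4767 -0.2141  0.1263] [154 154 150]
148 [ 0.4934 -0.2108  0.2505] [154 153 146] | 152 [ 0.468  -0.2146  0.1259] [155 153 147]
156 [ 0.4638 -0.2149  0.1262] [153 152 146] | 160 [ 0.4598 -0.2151  0.128 ] [152 151 145]
164 [ 0.4556 -0.2153  0.1291] [152 150 143] | 168 [ 0.4513 -0.2155  0.1298] [157 157 151]
172 [ 0.4149 -0.2193 -0.0007] [171 169 161] | 176 [ 0.4088 -0.2196 -0.0007] [171 171 163]
180 [ 0.4026 -0.2199 -0.0005] [171 170 164] | 184 [ 0.3965 -0.221  -0.0004] [171 170 163]
188 [ 0.3905 -0.2206 -0.0006] [170 168 160] | 192 [ 0.3842 -0.2209 -0.0003] [170 169 161]
196 [ 0.3776 -0.2206 -0.0009] [171 171 164] |
```

View pics/s32.png

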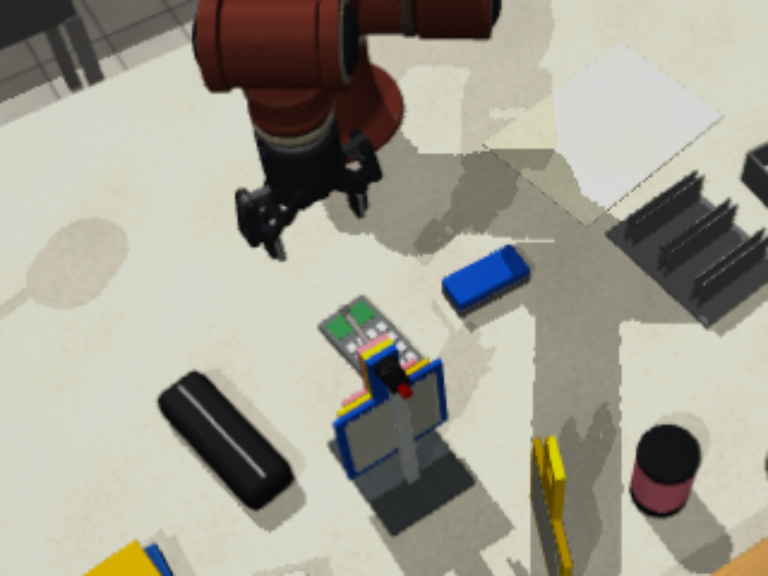

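View pics/w32.png

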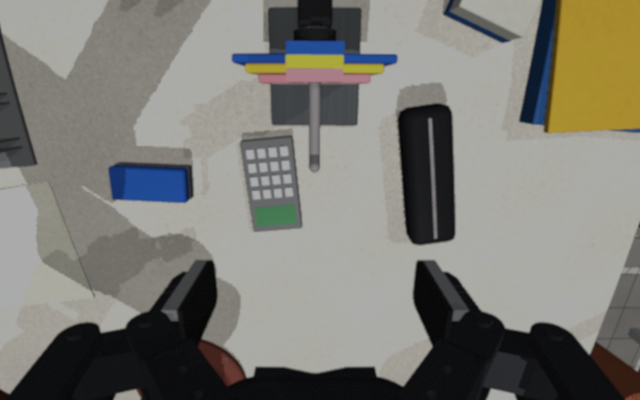

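```bash
python3 -c "
from h import *
print(ticket.job_done(), state()['time'])"
```

```text
the job is handed in; nothing more can be done
the job is handed in; nothing more can be done
```

The job is handed in: all three paddles hang on the stand's hook, large blue, then medium yellow, then small pink. I let go of each one, and the rack is empty. It took about 39 s of the 72 s allowed.

- **Which yellow paddle:** I took the one in the rack. Its handle top at about 0.205 m and its board width of about 115 mm match the medium. The taller yellow paddle standing elsewhere on the desk was left alone.
- **Hook height:** I lowered each eye onto the rod until the force changed. This put the rod axis at about 0.250 m, which agrees with the cameras.
- **Stop:** I pushed it with the large paddle to 9.8 N. The force rose at about 0.45 mm per N, as expected when the rubber presses against the firm end.
- **Snugness:** I pushed the medium to about 6 N and the small to about 5 N, well under the 25 N limit on the stand.
- **Last check:** In the final wrist picture the sleeve, the 10 mm disc and the three 8 mm handles follow each other with no visible gap, from x ≈ 0.572 to 0.539. All handle tops are level at about 0.265 m. The robot was clear of everything, and nothing else I could see on the desk had moved.

Two things went wrong along the way:

- **Large paddle tilted in the grip:** It swung about 25° when I moved it too quickly, and its board came very close to the hook tip, possibly touching it; the wrist force read about 4 N. I tilted the tool to bring the paddle upright again before threading it.
- **Medium paddle not snug at first:** A gripper pad caught the large handle and left about a 1 mm gap. I regripped the medium further back and pushed it snug.

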